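Lower a ball finial gently into the deep soaking pot

ROBOT

A 6-joint arm with a two-finger parallel gripper is mounted at the origin on the work surface. World frame = base frame: x ahead of the robot, y to its left, z up, the work surface at z = 0. Lengths are in m, angles in rad, forces in N, time in s.
With the tool pointing down it reaches from about 0.275 to 0.725 m from the base axis. Payload 15.9 kg.
Tool frame: the origin (TCP) lies midway between the tips of the shut fingers; the grasp point (between the pads) lies 19 mm behind it; z points along the fingers, y is the line along which they close (so a half turn about z gives the same grasp; the last joint's range is limited). The gripper opens to 85 mm and grips with 20 to 120 N. Pads are 22 mm wide; open, the fingers measure 114 mm over their backs; the gripper's body (76 mm by 85 mm) begins 54 mm behind the grasp point. The pads swing forward as they close: fully open they stand 13 mm farther back than shut.
Start: joints at [1.132, 0.213, -0.034, 1.323, 0, 1.571], TCP at [0.212, 0.453, 0.231] pointing down, gripper open.
Joint ranges: [-2.98, 2.98], [-0.74, 1.72], [-1.14, 1.35], [-2.1, 2.04], [-1.57, 1.44], [-3.14, 3.14]. Speed limits (rad/s): [1.89, 1.89, 2.39, 2.57, 3.14, 3.14].

INTERFACE

Orientations are given as a unit quaternion [x, y, z, w].
In Python, from plant import robot, optics, regions_of, pinpoint gives the robot as it stands.
- The arm moves only by the tool play_rows, never from a script. Its argument "series" is a list of rows, each an object of numbers: "tx", "ty", "tz": the shift along the tool's x, y, z normalised to -1 to 1, where 1 is 0.25 m; "wx", "wy", "wz": the turn, a rotation vector about the tool's x, y, z normalised to -1 to 1, where 1 is pi rad; "grip": the opening, from -1 (shut) to 1 (fully open). In form: [{"tx": .., "ty": .., "tz": .., "wx": .., "wy": .., "wz": .., "grip": ..}, ...]. A call has exactly 8 rows; each row shifts and turns the commanded pose from where the row before left it, along the tool's axes as they then stand; what a row does not reach is not made up. A row lasts 1/8 s, in which the tool goes at most 62.5 mm and 10.7 degrees, less where a joint would pass 70% of its speed; a pose out of reach is approached as far as the arm can. A call with a number of a shift or a turn outside -1 to 1 is refused whole. A call with a gripper value outside its range is refused whole. The fingers move at their own pace and stop on an object; "grip_force" is the grip in N (left out, the last holds). Time passes only in rows, so rows that do not move let the fingers close, or fill a call up. It gives the time, the measured TCP pose, the force, the opening and the grip force at its end, in the units of the state.
- robot.get_obs(): the state, without advancing time (a new reading comes with each control period).
- optics.get_image(name): name is "scene" or "side" or "wrist"; returns the picture (480x640x3 uint8, red, green, blue); there is no depth.
- optics.camera_params(name): a dict with "fx", "fy", "cx", "cy" (pixels), "xyz" and "attitude" of the camera in the world. Camera axes: x right, y down, z forward; pixel columns grow to the right and rows downward; lengths in m; the calibration is good to about 2 mm. The wrist camera is an equidistant fisheye: a pixel r from the principal point sees the ray r / f radians off the axis. A picture is of the moment at which its call begins: read the wrist's pose just before it. camera_params takes no time and is no camera call; for the wrist camera it gives the pose at the moment of the call.
- robot.finish_job(): hands the job in; it is judged then, once.
Trained networks look in the newest picture that a camera, given by its name, has taken for a name from the list of things; names that differ only in an ending like _2 or _b are one class to them, and where a whole thing is asked for, a point or a joint stands for the part that bears it (a point fixed in the world has none). Each returns a list of dicts, best first, with "p" (0 to 1); they miss things now and then, are a little off and sometimes report something else, mostly with a low value. They report only what shows in the picture. A call takes as long as a camera call. They do not tell look-alikes from the thing itself.
- regions_of(name, camera): "region" (480x640 bool, what is visible of it) and "position" ([column, row] in pixels, amid what is visible of it).
- pinpoint(name, camera): "position" ([column, row] in pixels: a listed point, or the origin of a listed thing).
The state is a dict: "clock": time; "joint_positions": joint angles; "dq": joint speeds; "effort": joint torques, N m; "tcp_pos": TCP position; "tcp_rot": TCP orientation; "force": force on the tool from outside, world axes, zero at the start; "moment": the same for the moment, N m; "width": finger opening in m; "gripper_force": force on a finger pad.
Only numpy, scipy, OpenCV 4.12 (cv2) and the standard library are available. Lean on these libraries where they do the work, as an engineer would, in place of code of your own. Each camera call takes 0.05 s, during which the arm holds its last target. There are 200 camera calls.

TASK

Stand the ball finial up on the bench on its flat foot and let go of it, then take it again from above by its bar and lower it gently, ball first, into the deep pot until it stands upright on the cork disc inside. Do not drop it or press it hard in the pot: the disc lies at an unknown depth, so feel for it and let go only once the foot rests on it. Leave the other things on the bench where they are.

Things in the scene. Friction and masses are not known exactly. Their poses are not given: they have to be found in the camera images.
- finial: The finial: steel ball 56 mm across with a 30 mm wide flat (its foot) and, at the far side, a 14 x 14 mm square bar. 128 mm long, about 0.3 kg. Origin: centre of the foot's face; z runs through the ball (centre at 23.6 mm) and along the bar (from 51 to 128 mm); x, y are square to the bar's sides. It starts level: ball on the bench, last 16 mm of the bar in the rest's notch, two bar sides upright.
- bar_end (a point): centre of the end face of the finial's square bar, 128 mm from the foot; z points out of the bar
- pot: The pot: steel pipe on a 130 mm square foot plate, fixed to the bench, open at the top: 108 mm across outside, 100 mm inside. Origin: centre of its underside, z up. Inside lies a flat cork disc on which things stand, on springs (gives 1 mm per 4 N); its upper face is somewhere between 24 and 69 mm above the origin and is not measured.
- pot_rim (a point): centre of the pot's open mouth, 160 mm above the bench
- rest: The rest: fixed steel block with a notch, 16 mm long (x), 36 mm wide (y); notch bottom 21 mm, its two cheeks 29 mm above the bench. Origin: centre of its underside. The finial's bar lies in it along x, end towards +x; the foot is 120 mm away on the -x side.
- bowl: Bystander: white ceramic bowl, 120 mm wide, 50 mm high; origin: centre of its underside
- can: Bystander: closed aluminium can, 66 mm wide, 100 mm high; origin: centre of its underside
- wrench: Bystander: steel spanner lying flat on the bench, about 180 mm long along its own x axis; origin: middle of its underside
- driver: Bystander: screwdriver lying on the bench, about 200 mm long along its own x axis; origin: underside near its middle
- washer: Bystander: steel washer lying flat, 44 mm across, 6 mm thick; origin: centre of its underside
- offcut: Bystander: offcut of dark steel bar, 60 x 25 x 25 mm, long along its own x axis; origin: centre of its underside
- pliers: Bystander: pliers with black grips lying flat, about 160 mm long along their own x axis, 14 mm high; origin: on the bench near the middle
There are look-alikes about, which are no part of the job. Leave any turquoise look-alike of the finial alone.

How it is judged:
By the outcome, as a careful person would: the job done as asked, in the order asked, and still so for the second after the job is handed in, with the robot touching nothing.
It also fails if it takes over 69 s, if anything falls off the work surface, if the arm or the gripper's body presses on something with over 40 N, if the wrist force passes 120 N, or if a joint passes its speed limit or range.

## Working session

There is one attempt and no reset: what is moved stays moved. The work goes in short steps, Python scripts to look and compute and a tool call to move; the robot and the scene stay as the last step left them, time stands still between calls to the robot, and variables do not carry over. Pictures are saved under pics/ and viewed, at most 10 in all, crops included, and the job is handed in when it is done.

Besides the shell and the picture viewer there is one more tool, called after ">>>" in YAML: its name, and indented under it one key for each argument. play_rows: Moves the arm, as the interface text tells. Its arguments: {"type":"object","properties":{"series":{"type":"array"},"grip_force":{"type":"number"}},"required":["series"]}

```bash
mkdir -p pics; cat > h.py <<'E'
import numpy as np, cv2
from scipy.spatial.transform import Rotation as R
from plant import robot, optics, regions_of, pinpoint
def ray(cam,px,P=None):
    P=P or optics.camera_params(cam)
    a=np.array(P["attitude"],float); M=R.from_quat(a).as_matrix() if a.size==4 else a.reshape(3,3)
    u=(px[0]-P["cx"])/P["fx"]; v=(px[1]-P["cy"])/P["fy"]
    if cam=="wrist":
        r=np.hypot(u,v); d=np.array([np.sin(r)*u/r,np.sin(r)*v/r,np.cos(r)]) if r>1e-9 else np.array([0,0,1.])
    else: d=np.array([u,v,1.])
    d=M@d; return np.array(P["xyz"],float),d/np.linalg.norm(d)
def atz(cam,px,z,P=None):
    o,d=ray(cam,px,P); return o+d*(z-o[2])/d[2]
def tri(rays):
    A=np.zeros((3,3));b=np.zeros(3)
    for o,d in rays:
        Q=np.eye(3)-np.outer(d,d);A+=Q;b+=Q@o
    x=np.linalg.solve(A,b); return x,[np.linalg.norm((np.eye(3)-np.outer(d,d))@(x-o)) for o,d in rays]
def snap(cam,f=None):
    P=optics.camera_params(cam); im=optics.get_image(cam)
    if f: cv2.imwrite("pics/"+f,im[:,:,::-1])
    return P,im
E
python3 - <<'E'
from h import *
np.set_printoptions(precision=4,suppress=True)
print(optics.camera_params("scene"))
ims=[]
for c in ["scene","side","wrist"]:
    P,im=snap(c,c+"0.png"); ims.append(im)
    print(c,P["xyz"])
    for n in ["finial","bar_end","pot","pot_rim","rest"]:
        print(n,[(round(d["p"],2),np.round(d["position"],1).tolist()) for d in pinpoint(n,c)][:4])
s=np.hstack([cv2.resize(i,(400,300),interpolation=cv2.INTER_AREA) for i in ims[:2]])
E
```

```text
{'fx': 516.7491390159165, 'fy': 516.7491390159165, 'cx': 322.54263022628726, 'cy': 232.10793445675466, 'xyz': array([ 1.0241, -0.5678,  1.0487]), 'attitude': array([ 0.8857,  0.325 , -0.1117, -0.3121])}
scene [ 1.0241 -0.5678  1.0487]
finial [(0.63, [402.5, 193.6]), (0.61, [296.0, 185.2]), (0.56, [371.1, 140.2])]
bar_end [(0.91, [361.7, 212.8]), (0.57, [341.4, 199.6]), (0.55, [399.2, 169.2])]
pot [(0.63, [233.5, 315.3]), (0.29, [391.3, 318.3])]
pot_rim [(0.87, [225.0, 278.0]), (0.66, [438.5, 253.1]), (0.44, [388.6, 282.7])]
rest [(0.56, [139.1, 343.3]), (0.55, [359.9, 219.4])]
side [0.4341 0.8542 1.0115]
finial [(0.84, [367.6, 428.3]), (0.62, [405.0, 315.9]), (0.55, [282.8, 364.5])]
bar_end [(0.88, [305.8, 414.4]), (0.81, [314.7, 316.9]), (0.68, [347.8, 333.3])]
pot [(0.69, [351.9, 201.1]), (0.26, [239.4, 425.9])]
pot_rim [(0.76, [355.1, 158.1]), (0.55, [283.2, 363.9])]
rest [(0.47, [307.2, 324.8])]
wrist [0.1382 0.4888 0.3734]
finial []
bar_end [(0.59, [363.8, 420.8])]
pot []
pot_rim []
rest []
```

View pics/scene0.png

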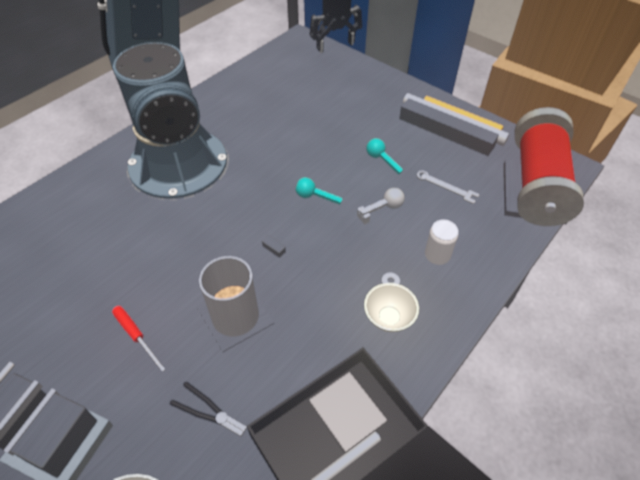

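View pics/side0.png

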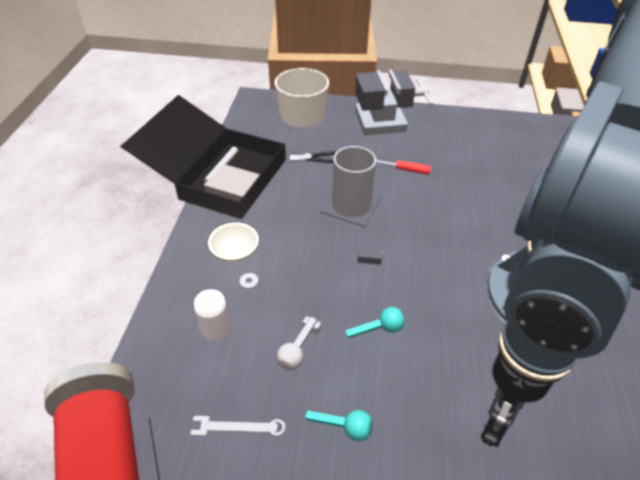

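Scene view: there are three finial-shaped things. The turquoise ones are at (306,187) and (376,147). The grey steel one, with its ball at (395,197) and its bar end in the rest at (363,212), fits the description; in the side view its ball is at (290,355) and its bar end at (311,322). The pot (grey pipe on a square plate, cork inside) is at scene (230,295) and side (353,180).

```bash
cat > m.py <<'E'
from h import *
np.set_printoptions(precision=4,suppress=True)
ims={c:cv2.imread(f"pics/{c}0.png") for c in ["scene","side"]}
a=cv2.resize(ims["scene"][165:235,330:430],(500,350),interpolation=cv2.INTER_CUBIC)
b=cv2.resize(ims["side"][305:375,260:340],(400,350)[0:2],interpolation=cv2.INTER_CUBIC)
cv2.imwrite("pics/crop1.png",np.vstack([cv2.resize(a,(400,280)),cv2.resize(b,(400,320))[:,:400]]))
snap("scene");snap("side")
reg={}
for c in ["scene","side"]:
    for n in ["finial","pot","rest","offcut","bowl","washer","can","wrench"]:
        for d in regions_of(n,c)[:4]:
            m=d["region"];print(c,n,round(d["p"],2),np.round(d["position"],1),m.sum())
            if n=="finial" and np.hypot(*(np.array(d["position"])-((385,200) if c=="scene" else (297,343))))<15:
                np.save(c+"_fin.npy",m)
                dt=cv2.distanceTransform(m.astype(np.uint8),cv2.DIST_L2,5);_,r,_,p=cv2.minMaxLoc(dt);print("  ball",p,r)
pr={"ball":((395,197),(290,355)),"barend":((363,212),(311,322)),"barend_nn":((361.7,212.8),(314.7,316.9)),"rim":((225,278),(355.1,158.1)),"pot0":((233.5,315.3),(351.9,201.1)),"turqA":((306,187),(392,319)),"turqB":((376,147),(358,425))}
for k,(p,q) in pr.items(): print(k,*tri([ray("scene",p),ray("side",q)]))
E
python3 m.py
```

```text
scene finial 0.98 [390.5 201.8] 518
  ball (394, 199) 9.787599563598633
scene finial 0.83 [311.6 191.7] 569
scene finial 0.67 [377.7 151.7] 507
scene pot 0.85 [229.2 302.4] 4536
scene pot 0.49 [273.1 245.8] 303
scene rest 0.65 [361.2 219.9] 127
scene offcut 0.77 [274.4 244.5] 275
scene bowl 0.58 [392.6 305.3] 2020
scene bowl 0.4 [231.5 305.4] 4552
scene washer 0.47 [389.2 279.4] 147
scene can 0.86 [443.3 240.4] 1102
scene wrench 0.63 [450.2 186.5] 418
side finial 0.92 [347.6 422.2] 1040
side finial 0.74 [389.6 324.5] 753
side finial 0.73 [292.3 349.5] 792
  ball (289, 356) 12.984498977661133
side pot 0.62 [350.8 187.8] 3273
side rest 0.71 [312.3 326.1] 89
side offcut 0.67 [234.9 422.6] 970
side offcut 0.55 [367.9 257.6] 321
side bowl 0.63 [229.5 241.7] 1482
side washer 0.7 [251.7 280.4] 238
side washer 0.6 [237.4 423.2] 980
side can 0.66 [210.2 313.3] 1388
side can 0.41 [368.8 257.8] 321
side wrench 0.82 [236.5 423.1] 1017
side wrench 0.17 [353.1 187.6] 3167
ball [0.571  0.272  0.0349] [np.float64(0.0018936542468703976), np.float64(0.0018936542468706386)]
barend [0.5386 0.1794 0.0296] [np.float64(0.0009758759676305439), np.float64(0.0009758759676307419)]
barend_nn [0.5359 0.1703 0.0346] [np.float64(0.0032451354255015113), np.float64(0.0032451354255014836)]
rim [ 0.492  -0.2435  0.1599] [np.float64(0.0009538988210217972), np.float64(0.0009538988210217157)]
pot0 [ 0.492  -0.2459  0.0096] [np.float64(0.0006528254086956593), np.float64(0.0006528254086954891)]
turqA [0.3654 0.148  0.0323] [np.float64(0.0012714607916496671), np.float64(0.0012714607916497124)]
turqB [0.416  0.3996 0.0332] [np.float64(0.00018152257801542569), np.float64(0.00018152257801546878)]
```

View pics/crop1.png

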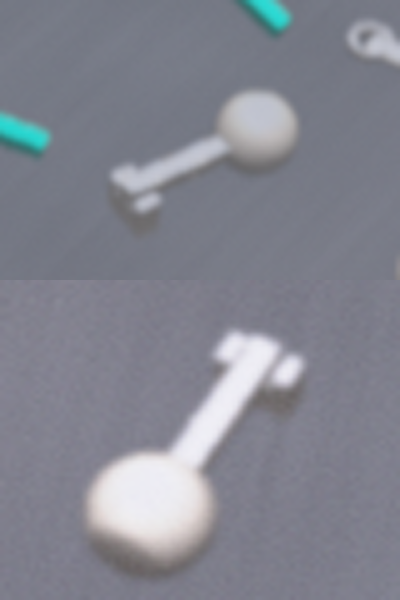

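The crop confirms it: the grey steel finial lies with its bar in the notch of the small rest, and the other two are turquoise. Heights (ball about 0.03, rim 0.160) match the text. Next I move over it for a wrist view.

```bash
cat >> h.py <<'E'
np.set_printoptions(precision=4,suppress=True)
def down(yaw_y):  # tool z down, tool y at world angle yaw_y
    y=np.array([np.cos(yaw_y),np.sin(yaw_y),0]);z=np.array([0,0,-1.]);return np.c_[np.cross(y,z),y,z]
def plan(pos,M,n=8,grasp=0.0):
    "rows from the measured pose to pos/M; point 'grasp' m behind the TCP moves straight, turn uniform"
    o=robot.get_obs();p0=np.array(o["tcp_pos"]);M0=R.from_quat(o["tcp_rot"]).as_matrix()
    w=R.from_matrix(M0.T@M).as_rotvec();g=np.array([0,0,-grasp])
    a,b=p0+M0@g,np.array(pos)+M@g;P=[];Q=[]
    for i in range(n+1):
        Mi=M0@R.from_rotvec(w*i/n).as_matrix();Q.append(Mi);P.append(a+(b-a)*i/n-Mi@g)
    print("dist",np.linalg.norm(b-a).round(4),"turn deg",np.degrees(np.linalg.norm(w)).round(1),"w/row",(w/n/np.pi).round(4))
    for i in range(n): print((Q[i].T@(P[i+1]-P[i])/0.25).round(3).tolist())
def st():
    o=robot.get_obs();print(round(o["clock"],2),o["tcp_pos"],"\n",R.from_quat(o["tcp_rot"]).as_matrix(),"\nq",o["joint_positions"],"F",o["force"],"w",o["width"],o["gripper_force"])
    return o
E
python3 - <<'E'
from h import *
st()
for n,p in dict(offcut=(274,244.5),bowl=(390,316),washer=(390,279),can=(438,258),turqA_end=(340,200),turqB_end=(400,169),w1=(420,175),w2=(475,197)).items(): print(n,atz("scene",p,0.01)[:2])
f=np.arctan2(-.0926,-.0324)
for s in (1,-1): plan([0.545,0.20,0.22],down(f+s*np.pi/2))
E
```

```text
1.8 [0.2124 0.4526 0.2313] 
 [[-0.9053  0.4248  0.    ]
 [ 0.4248  0.9053 -0.    ]
 [-0.     -0.     -1.    ]] 
q [ 1.132   0.2129 -0.0344  1.3235 -0.      1.5708] F [-0.8555 -0.3411  0.0946] w 0.08521617719272268 0.0
offcut [ 0.4231 -0.0388]
bowl [ 0.766  -0.0161]
washer [0.7072 0.0662]
can [0.7617 0.1942]
turqA_end [0.4546 0.1873]
turqB_end [0.5099 0.3916]
w1 [0.5668 0.4085]
w2 [0.7281 0.4351]
dist 0.4178 turn deg 84.1 w/row [0.     0.     0.0584]
[-0.204, -0.044, 0.006]
[-0.209, -0.006, 0.006]
[-0.206, 0.033, 0.006]
[-0.197, 0.07, 0.006]
[-0.181, 0.104, 0.006]
[-0.159, 0.136, 0.006]
[-0.131, 0.162, 0.006]
[-0.099, 0.184, 0.006]
dist 0.4178 turn deg 95.9 w/row [-0.      0.     -0.0666]
[-0.204, -0.044, 0.006]
[-0.191, -0.085, 0.006]
[-0.169, -0.123, 0.006]
[-0.14, -0.155, 0.006]
[-0.104, -0.181, 0.006]
[-0.065, -0.199, 0.006]
[-0.022, -0.208, 0.006]
[0.022, -0.208, 0.006]
```

>>> play_rows:
  series:
    - {"tx": -0.204, "ty": -0.044, "tz": 0.006, "wx": 0, "wy": 0, "wz": 0.0584, "grip": 1}
    - {"tx": -0.209, "ty": -0.006, "tz": 0.006, "wx": 0, "wy": 0, "wz": 0.0584, "grip": 1}
    - {"tx": -0.206, "ty": 0.033, "tz": 0.006, "wx": 0, "wy": 0, "wz": 0.0584, "grip": 1}
    - {"tx": -0.197, "ty": 0.07, "tz": 0.006, "wx": 0, "wy": 0, "wz": 0.0584, "grip": 1}
    - {"tx": -0.181, "ty": 0.104, "tz": 0.006, "wx": 0, "wy": 0, "wz": 0.0584, "grip": 1}
    - {"tx": -0.159, "ty": 0.136, "tz": 0.006, "wx": 0, "wy": 0, "wz": 0.0584, "grip": 1}
    - {"tx": -0.131, "ty": 0.162, "tz": 0.006, "wx": 0, "wy": 0, "wz": 0.0584, "grip": 1}
    - {"tx": -0.099, "ty": 0.184, "tz": 0.006, "wx": 0, "wy": 0, "wz": 0.0584, "grip": 1}

```text
clock: 2.8
tcp_pos: [0.5465, 0.199, 0.2193]
tcp_rot: [0.817, 0.577, 0.0, -0.0]
force: [0.7, 1.1, -0.6]
width: 0.0858
gripper_force: 0.0
```

```bash
python3 - <<'E'
from h import *
st()
P,im=snap("wrist","w1.png"); print(P)
for n in ["finial","bar_end","rest"]:
    print(n,[(round(d["p"],2),np.round(d["position"],1).tolist()) for d in pinpoint(n,"wrist")][:4])
E
```

```text
2.8 [0.5465 0.199  0.2193] 
 [[ 0.3353  0.9421  0.0002]
 [ 0.9421 -0.3353  0.0002]
 [ 0.0002  0.0002 -1.    ]] 
q [0.3491 0.3868 0.1721 1.3558 0.0001 2.2618] F [ 0.6957  1.0947 -0.5845] w 0.0858054127605509 0.0
{'fx': 371.64829954431775, 'fy': 371.64829954431775, 'cx': 317.182948854813, 'cy': 241.84153251275214, 'xyz': array([0.5738, 0.2775, 0.3614]), 'attitude': array([ 0.9725, -0.168 , -0.0275,  0.1587])}
finial [(0.9, [166.6, 328.3]), (0.88, [98.8, 78.3]), (0.6, [317.5, 102.4])]
bar_end [(0.91, [224.8, 44.0]), (0.89, [239.9, 245.8]), (0.62, [317.5, 241.3])]
rest [(0.95, [315.6, 223.9]), (0.66, [495.6, 131.6])]
```

View pics/w1.png

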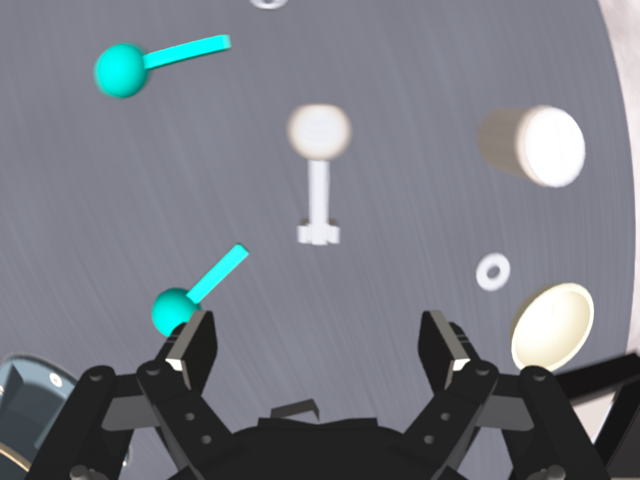

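Wrist view: the grey finial's ball is at about (319,132). Its bar runs straight down the picture to the rest at (318,242), and the turquoise ones stand clear at left.

```bash
python3 - <<'E'
from h import *
im=cv2.imread("pics/w1.png").astype(int)
sub=im.min(2)
for r in (105,115,125,135,145,155,170,180,190,200,210,215):
    row=sub[r,270:370].astype(float);th=(row.max()+np.median(sub[r,250:280]))/2
    c=np.where(row>th)[0]+270; print(r,c.min(),c.max(),c.mean().round(2),end=" | ")
P=optics.camera_params("wrist");S=optics.camera_params("scene");D=optics.camera_params("side")
b=(319.2,132); 
x,e=tri([ray("wrist",b,P),ray("scene",(395,197),S),ray("side",(290,356),D)]);print("\nball",x,e)
print("ball@.028",atz("wrist",b,.028,P)[:2])
A=atz("wrist",(319,165),.035,P)[:2];B=atz("wrist",(318.5,242.5),.035,P)[:2];print("bar",A,B,"len",np.linalg.norm(B-A),"dir",np.degrees(np.arctan2(*(B-A)[::-1])))
be=tri([ray("wrist",(318.5,242.5),P),ray("scene",(363,211),S),ray("side",(312,321),D)]);print("bar end",be)
E
```

```text
105 306 331 318.5 | 115 296 342 319.0 | 125 292 346 319.0 | 135 292 346 319.0 | 145 296 342 319.0 | 155 304 334 319.0 | 170 310 327 318.5 | 180 310 327 318.5 | 190 310 327 318.5 | 200 310 327 318.5 | 210 310 326 318.0 | 215 310 326 318.0 | 
ball [0.5708 0.2715 0.0336] [np.float64(0.002433867879635874), np.float64(0.0024696455670613986), np.float64(0.0019311242101958197)]
ball@.028 [0.5707 0.2689]
bar [0.561  0.2417] [0.5369 0.1741] len 0.07172357625954988 dir -109.58360546116917
bar end (array([0.5374, 0.1772, 0.0344]), [np.float64(0.0031472583120616886), np.float64(0.0011492449927824693), np.float64(0.00247269469847854)])
```

```bash
cat >> h.py <<'E'
def lean(fang,a):  # tool y = fang+90deg, z = -cos(a) zhat - sin(a) f
    f=np.array([np.cos(fang),np.sin(fang),0]);z=-np.cos(a)*np.array([0,0,1.])-np.sin(a)*f
    y=np.array([-f[1],f[0],0]);return np.c_[np.cross(y,z),y,z]
E
python3 - <<'E'
from h import *
M=lean(np.radians(-109.5),np.pi/4);g=np.array([.5514,.2155,.029])
print(M);plan(g+M[:,2]*(.019-.10),M)
E
```

```text
[[ 0.236   0.9426  0.236 ]
 [ 0.6665 -0.3338  0.6665]
 [ 0.7071  0.     -0.7071]]
dist 0.1386 turn deg 45.0 w/row [-0.0001  0.0313  0.0001]
[-0.02, 0.0, 0.066]
[-0.027, 0.0, 0.064]
[-0.033, 0.0, 0.061]
[-0.039, 0.0, 0.058]
[-0.044, 0.0, 0.054]
[-0.049, 0.0, 0.049]
[-0.054, 0.0, 0.044]
[-0.058, 0.0, 0.038]
```

>>> play_rows:
  series:
    - {"tx": -0.02, "ty": 0, "tz": 0.066, "wx": 0, "wy": 0.0313, "wz": 0, "grip": 1}
    - {"tx": -0.027, "ty": 0, "tz": 0.064, "wx": 0, "wy": 0.0313, "wz": 0, "grip": 1}
    - {"tx": -0.033, "ty": 0, "tz": 0.061, "wx": 0, "wy": 0.0313, "wz": 0, "grip": 1}
    - {"tx": -0.039, "ty": 0, "tz": 0.058, "wx": 0, "wy": 0.0313, "wz": 0, "grip": 1}
    - {"tx": -0.044, "ty": 0, "tz": 0.054, "wx": 0, "wy": 0.0313, "wz": 0, "grip": 1}
    - {"tx": -0.049, "ty": 0, "tz": 0.049, "wx": 0, "wy": 0.0313, "wz": 0, "grip": 1}
    - {"tx": -0.054, "ty": 0, "tz": 0.044, "wx": 0, "wy": 0.0313, "wz": 0, "grip": 1}
    - {"tx": -0.058, "ty": 0, "tz": 0.038, "wx": 0, "wy": 0.0313, "wz": 0, "grip": 1}

```text
clock: 4.0
tcp_pos: [0.531, 0.1629, 0.0869]
tcp_rot: [0.752, 0.536, 0.314, -0.222]
force: [0.4, -0.4, -1.0]
width: 0.0852
gripper_force: 0.0
```

```bash
python3 - <<'E'
from h import *
st()
P,im=snap("wrist","w2.png")
M=lean(np.radians(-109.5),np.pi/4);g=np.array([.5514,.2155,.029])
plan(g+M[:,2]*.019,M)
E
```

```text
4.0 [0.531  0.1629 0.0869] 
 [[ 0.2285  0.9451  0.2337]
 [ 0.6655 -0.3269  0.671 ]
 [ 0.7106  0.0022 -0.7036]] 
q [-0.1066  0.2748 -0.6234  0.4476  0.7644  1.8871] F [ 0.3553 -0.3973 -0.9659] w 0.08518345357415812 0.0
dist 0.0986 turn deg 0.6 w/row [-0.0003 -0.0003  0.0001]
[0.001, 0.002, 0.049]
[0.001, 0.002, 0.049]
[0.001, 0.002, 0.049]
[0.001, 0.002, 0.049]
[0.001, 0.002, 0.049]
[0.001, 0.002, 0.049]
[0.001, 0.002, 0.049]
[0.001, 0.002, 0.049]
```

View pics/w2.png

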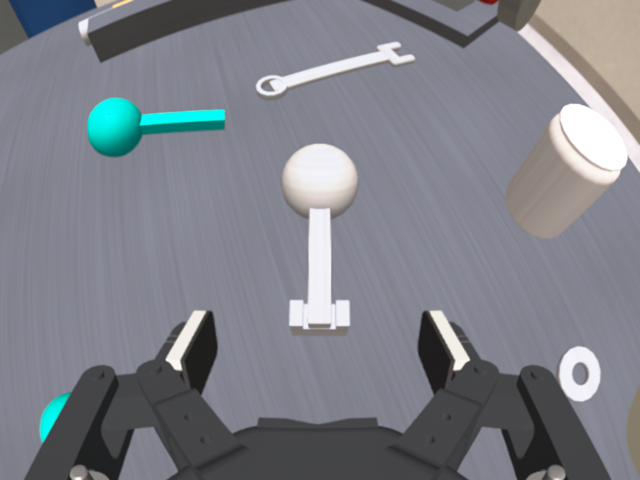

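>>> play_rows:
  series:
    - {"tx": 0.001, "ty": 0.001, "tz": 0.049, "wx": 0, "wy": 0, "wz": 0, "grip": 1}
    - {"tx": 0.001, "ty": 0.001, "tz": 0.049, "wx": 0, "wy": 0, "wz": 0, "grip": 1}
    - {"tx": 0.001, "ty": 0.001, "tz": 0.049, "wx": 0, "wy": 0, "wz": 0, "grip": 1}
    - {"tx": 0.001, "ty": 0.001, "tz": 0.049, "wx": 0, "wy": 0, "wz": 0, "grip": 1}
    - {"tx": 0.001, "ty": 0.001, "tz": 0.049, "wx": 0, "wy": 0, "wz": 0, "grip": 1}
    - {"tx": 0.001, "ty": 0.001, "tz": 0.049, "wx": 0, "wy": 0, "wz": 0, "grip": 1}
    - {"tx": 0.001, "ty": 0.001, "tz": 0.049, "wx": 0, "wy": 0, "wz": 0, "grip": 1}
    - {"tx": 0.001, "ty": 0.001, "tz": 0.049, "wx": 0, "wy": 0, "wz": 0, "grip": 1}

```text
clock: 5.05
tcp_pos: [0.557, 0.2291, 0.0186]
tcp_rot: [0.753, 0.535, 0.312, -0.222]
force: [0.1, -0.1, 0.1]
width: 0.0857
gripper_force: 0.0
```

```bash
python3 - <<'E'
from h import *
st()
P,im=snap("wrist","w3.png")
M=lean(np.radians(-109.5),np.pi/4);g=np.array([.5514,.2155,.029])
plan(g+M[:,2]*.019,M)
E
```

```text
5.05 [0.557  0.2291 0.0186] 
 [[ 0.2315  0.9446  0.2329]
 [ 0.6673 -0.3283  0.6685]
 [ 0.7079  0.0006 -0.7063]] 
q [ 0.0374  0.4097 -0.6749  0.1364  0.7199  2.0753] F [ 0.0515 -0.1075  0.1152] w 0.08566102828401327 0.0
dist 0.0026 turn deg 0.3 w/row [-0.0002 -0.      0.0002]
[-0.001, -0.0, 0.0]
[-0.001, -0.0, 0.0]
[-0.001, -0.0, 0.0]
[-0.001, -0.0, 0.0]
[-0.001, -0.0, 0.0]
[-0.001, -0.0, 0.0]
[-0.001, -0.0, 0.0]
[-0.001, -0.0, 0.0]
```

View pics/w3.png

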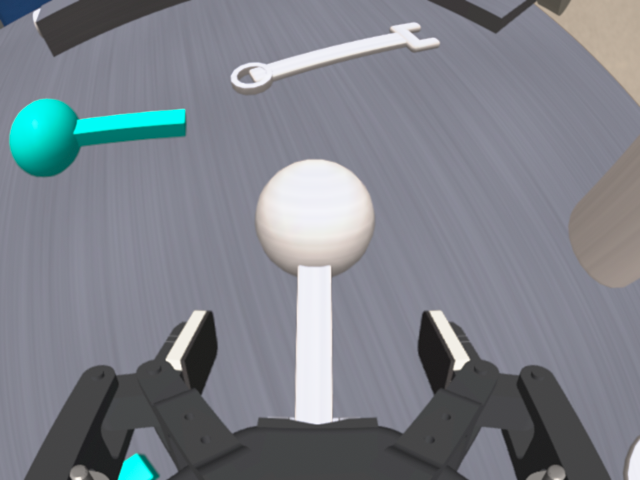

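The bar sits at column 314 between the fingers (mid 317), so I'll shift by 1 mm and close.

>>> play_rows:
  series:
    - {"tx": -0.008, "ty": -0.004, "tz": 0, "wx": 0, "wy": 0, "wz": 0, "grip": 1}
    - {"tx": 0, "ty": 0, "tz": 0, "wx": 0, "wy": 0, "wz": 0, "grip": -0.4}
    - {"tx": 0, "ty": 0, "tz": 0, "wx": 0, "wy": 0, "wz": 0, "grip": -0.5}
    - {"tx": 0, "ty": 0, "tz": 0, "wx": 0, "wy": 0, "wz": 0, "grip": -1}
    - {"tx": 0, "ty": 0, "tz": 0, "wx": 0, "wy": 0, "wz": 0, "grip": -1}
    - {"tx": 0, "ty": 0, "tz": 0, "wx": 0, "wy": 0, "wz": 0, "grip": -1}
    - {"tx": 0, "ty": 0, "tz": 0, "wx": 0, "wy": 0, "wz": 0, "grip": -1}
    - {"tx": 0, "ty": 0, "tz": 0, "wx": 0, "wy": 0, "wz": 0, "grip": -1}
  grip_force: 90

```text
clock: 6.1
tcp_pos: [0.5559, 0.227, 0.0175]
tcp_rot: [0.753, 0.535, 0.313, -0.222]
force: [0.4, -3.2, 4.7]
width: 0.0125
gripper_force: 88.0
```

```bash
python3 - <<'E'
from h import *
o=st()
M0=R.from_quat(o["tcp_rot"]).as_matrix();print("z row plan lift 0.10 world up in tool:",M0.T@[0,0,.1]/.25/8)
E
```

```text
6.1 [0.5559 0.227  0.0175] 
 [[ 0.2324  0.9441  0.2337]
 [ 0.6667 -0.3296  0.6685]
 [ 0.7082  0.0005 -0.706 ]] 
q [ 0.0332  0.4101 -0.6787  0.1345  0.7213  2.0718] F [ 0.3562 -3.1763  4.6538] w 0.012548366651154826 88.02840828895569
z row plan lift 0.10 world up in tool: [ 0.0354  0.     -0.0353]
```

>>> play_rows:
  series:
    - {"tx": 0.02, "ty": 0, "tz": -0.02, "wx": 0, "wy": 0, "wz": 0, "grip": -1}
    - {"tx": 0.04, "ty": 0, "tz": -0.04, "wx": 0, "wy": 0, "wz": 0, "grip": -1}
    - {"tx": 0.05, "ty": 0, "tz": -0.05, "wx": 0, "wy": 0, "wz": 0, "grip": -1}
    - {"tx": 0.05, "ty": 0, "tz": -0.05, "wx": 0, "wy": 0, "wz": 0, "grip": -1}
    - {"tx": 0.05, "ty": 0, "tz": -0.05, "wx": 0, "wy": 0, "wz": 0, "grip": -1}
    - {"tx": 0.05, "ty": 0, "tz": -0.05, "wx": 0, "wy": 0, "wz": 0, "grip": -1}
    - {"tx": 0.04, "ty": 0, "tz": -0.04, "wx": 0, "wy": 0, "wz": 0, "grip": -1}
    - {"tx": 0, "ty": 0, "tz": 0, "wx": 0, "wy": 0, "wz": 0, "grip": -1}

```text
clock: 7.1
tcp_pos: [0.5558, 0.2269, 0.1241]
tcp_rot: [0.753, 0.535, 0.313, -0.222]
force: [-1.0, -0.6, -3.0]
width: 0.0126
gripper_force: 87.9
```

```bash
python3 - <<'E'
from h import *
st()
snap("wrist","w4.png")
# finial axis in tool frame: f = x? place: bar axis up
Mg=lean(np.radians(-109.5),np.pi/4);f=np.array([np.cos(np.radians(-109.5)),np.sin(np.radians(-109.5)),0])
print("f in tool",Mg.T@f)
# place position and orientation: f->zhat, tool z = outward & down 45
for p in ([.56,.06],[.58,.05],[.55,.10]):
    az=np.arctan2(p[1],p[0]);u=np.array([np.cos(az),np.sin(az),0]);z=(u-[0,0,1])/np.sqrt(2)
    ft=Mg.T@f; x=-(u+[0,0,1])/np.sqrt(2); M=np.c_[x,np.cross(z,x),z]
    print(p,"f->",M@ft,"y",M[:,1]); g=np.array([*p,.082+.06]); plan(g+M[:,2]*.019,M,16,.019)
E
```

```text
7.1 [0.5558 0.2269 0.1241] 
 [[ 0.232   0.9442  0.234 ]
 [ 0.667  -0.3295  0.6682]
 [ 0.708   0.0011 -0.7062]] 
q [ 0.0332  0.2376 -0.5679  0.4174  0.7209  2.0715] F [-0.9622 -0.582  -3.0497] w 0.012574639698588462 87.90974378585815
f in tool [-0.7071  0.     -0.7071]
[0.56, 0.06] f-> [0. 0. 1.] y [-0.1065  0.9943  0.    ]
dist 0.1545 turn deg 135.6 w/row [ 0.     -0.0192 -0.043 ]
[-0.029, 0.015, -0.026]
[-0.032, 0.012, -0.025]
[-0.035, 0.008, -0.023]
[-0.037, 0.004, -0.021]
[-0.038, -0.001, -0.019]
[-0.039, -0.006, -0.017]
[-0.039, -0.01, -0.015]
[-0.038, -0.015, -0.013]
[-0.036, -0.019, -0.011]
[-0.034, -0.023, -0.009]
[-0.031, -0.027, -0.007]
[-0.027, -0.03, -0.006]
[-0.023, -0.033, -0.005]
[-0.019, -0.035, -0.004]
[-0.014, -0.037, -0.003]
[-0.009, -0.038, -0.003]
[0.58, 0.05] f-> [0. 0. 1.] y [-0.0859  0.9963  0.    ]
dist 0.1668 turn deg 134.8 w/row [ 0.     -0.0195 -0.0426]
[-0.029, 0.021, -0.027]
[-0.033, 0.017, -0.025]
[-0.037, 0.013, -0.023]
[-0.04, 0.009, -0.021]
[-0.042, 0.004, -0.019]
[-0.043, -0.001, -0.017]
[-0.043, -0.007, -0.014]
[-0.043, -0.012, -0.012]
[-0.041, -0.017, -0.01]
[-0.039, -0.021, -0.008]
[-0.037, -0.026, -0.005]
[-0.033, -0.03, -0.004]
[-0.029, -0.034, -0.002]
[-0.024, -0.036, -0.001]
[-0.019, -0.039, 0.0]
[-0.014, -0.04, 0.001]
[0.55, 0.1] f-> [0. 0. 1.] y [-0.1789  0.9839  0.    ]
dist 0.1143 turn deg 138.3 w/row [ 0.     -0.0183 -0.0444]
[-0.022, 0.009, -0.02]
[-0.025, 0.007, -0.019]
[-0.026, 0.004, -0.018]
[-0.028, 0.001, -0.017]
[-0.028, -0.003, -0.015]
[-0.029, -0.006, -0.014]
[-0.028, -0.009, -0.012]
[-0.027, -0.013, -0.011]
[-0.026, -0.016, -0.01]
[-0.024, -0.019, -0.009]
[-0.022, -0.021, -0.008]
[-0.019, -0.023, -0.007]
[-0.016, -0.025, -0.006]
[-0.012, -0.027, -0.005]
[-0.009, -0.028, -0.005]
[-0.005, -0.028, -0.005]
```

View pics/w4.png

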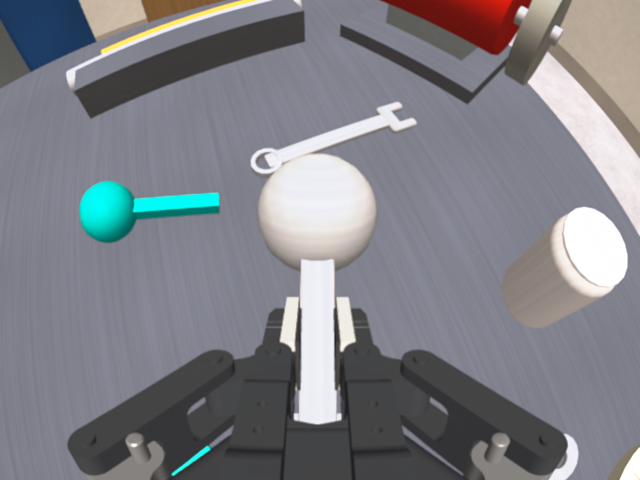

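>>> play_rows:
  series:
    - {"tx": -0.029, "ty": 0.015, "tz": -0.026, "wx": 0, "wy": -0.0192, "wz": -0.043, "grip": -1}
    - {"tx": -0.032, "ty": 0.012, "tz": -0.025, "wx": 0, "wy": -0.0192, "wz": -0.043, "grip": -1}
    - {"tx": -0.035, "ty": 0.008, "tz": -0.023, "wx": 0, "wy": -0.0192, "wz": -0.043, "grip": -1}
    - {"tx": -0.037, "ty": 0.004, "tz": -0.021, "wx": 0, "wy": -0.0192, "wz": -0.043, "grip": -1}
    - {"tx": -0.038, "ty": -0.001, "tz": -0.019, "wx": 0, "wy": -0.0192, "wz": -0.043, "grip": -1}
    - {"tx": -0.039, "ty": -0.006, "tz": -0.017, "wx": 0, "wy": -0.0192, "wz": -0.043, "grip": -1}
    - {"tx": -0.039, "ty": -0.01, "tz": -0.015, "wx": 0, "wy": -0.0192, "wz": -0.043, "grip": -1}
    - {"tx": -0.038, "ty": -0.015, "tz": -0.013, "wx": 0, "wy": -0.0192, "wz": -0.043, "grip": -1}

```text
clock: 8.15
tcp_pos: [0.5618, 0.1417, 0.121]
tcp_rot: [0.422, 0.879, 0.2, 0.097]
force: [0.4, 0.5, -3.1]
width: 0.0126
gripper_force: 87.7
```

```bash
cat >> h.py <<'E'
# finial in the tool frame, as first grasped
Fa=np.radians(-109.5);_f=np.array([np.cos(Fa),np.sin(Fa),0])
_M=np.array([[.2324,.9441,.2337],[.6667,-.3296,.6685],[.7082,.0005,-.706]])
ft=_M.T@_f;ft/=np.linalg.norm(ft)
foot_t=_M.T@(np.array([.5514,.2155,.028])-.082*_f-np.array([.5559,.2270,.0175]))
def standM(p):
    az=np.arctan2(p[1],p[0]);u=np.array([np.cos(az),np.sin(az),0]);z=(u-[0,0,1])/np.sqrt(2)
    x=-(u+[0,0,1])/np.sqrt(2);M=np.c_[x,np.cross(z,x),z]
    r,_=R.align_vectors([[0,0,1.]],[M@ft]);return r.as_matrix()@M
def standpose(p,h):
    M=standM(p);return np.array([*p,h])-M@foot_t,M
E
python3 - <<'E'
from h import *
st();print(ft,foot_t)
t,M=standpose([.56,.06],.05);print(t,M@ft);plan(t,M,8,.019)
E
```

```text
8.15 [0.5618 0.1417 0.121 ] 
 [[-0.6249  0.703   0.3395]
 [ 0.7807  0.5638  0.2695]
 [-0.002   0.4335 -0.9012]] 
q [ 0.1239  0.1144 -0.5543  0.5122  0.2274  1.0644] F [ 0.445   0.4779 -3.1031] w 0.012628626279485052 87.73969173431396
[-0.706  -0.0045 -0.7082] [ 0.0566 -0.0001  0.0419]
[0.5704 0.0615 0.1197] [0. 0. 1.]
dist 0.0766 turn deg 67.7 w/row [ 0.0002 -0.0192 -0.0429]
[-0.035, -0.022, -0.008]
[-0.032, -0.026, -0.006]
[-0.029, -0.029, -0.005]
[-0.025, -0.032, -0.003]
[-0.02, -0.035, -0.002]
[-0.016, -0.036, -0.001]
[-0.011, -0.038, -0.001]
[-0.006, -0.038, -0.0]
```

>>> play_rows:
  series:
    - {"tx": -0.035, "ty": -0.022, "tz": -0.008, "wx": 0, "wy": -0.0192, "wz": -0.043, "grip": -1}
    - {"tx": -0.032, "ty": -0.026, "tz": -0.006, "wx": 0, "wy": -0.0192, "wz": -0.043, "grip": -1}
    - {"tx": -0.029, "ty": -0.029, "tz": -0.005, "wx": 0, "wy": -0.0192, "wz": -0.043, "grip": -1}
    - {"tx": -0.025, "ty": -0.032, "tz": -0.003, "wx": 0, "wy": -0.0192, "wz": -0.043, "grip": -1}
    - {"tx": -0.02, "ty": -0.035, "tz": -0.002, "wx": 0, "wy": -0.0192, "wz": -0.043, "grip": -1}
    - {"tx": -0.016, "ty": -0.036, "tz": -0.001, "wx": 0, "wy": -0.0192, "wz": -0.043, "grip": -1}
    - {"tx": -0.011, "ty": -0.038, "tz": -0.001, "wx": 0, "wy": -0.0192, "wz": -0.043, "grip": -1}
    - {"tx": -0.006, "ty": -0.038, "tz": 0, "wx": 0, "wy": -0.0192, "wz": -0.043, "grip": -1}

```text
clock: 9.15
tcp_pos: [0.5701, 0.0616, 0.1195]
tcp_rot: [-0.052, 0.922, 0.021, 0.382]
force: [2.3, -0.1, -3.8]
width: 0.0124
gripper_force: 87.8
```

```bash
python3 - <<'E'
from h import *
o=st();M0=R.from_quat(o["tcp_rot"]).as_matrix()
print("axis now",M0@ft,"foot",M0@foot_t+o["tcp_pos"])
t,M=standpose([.56,.06],.004);plan(t,M,8,.019)
_,a=snap("scene","s1.png");_,b=snap("side","d1.png")
for c,p in(("scene",(0.56,.06,.1)),("side",(.56,.06,.1))):
    P=optics.camera_params(c);q=R.from_quat(P["attitude"]).as_matrix().T@(np.array(p)-P["xyz"]);print(c,q[0]/q[2]*P["fx"]+P["cx"],q[1]/q[2]*P["fy"]+P["cy"])
    u,v=int(q[0]/q[2]*P["fx"]+P["cx"]),int(q[1]/q[2]*P["fy"]+P["cy"])
    im=a if c=="scene" else b
    cr=cv2.resize(im[max(v-55,0):v+55,u-50:u+50],(400,440),interpolation=cv2.INTER_CUBIC)
    if c=="scene":k=cr
cv2.imwrite("pics/c2.png",np.hstack([k,cr])[:,:,::-1])
E
```

```text
9.15 [0.5701 0.0616 0.1195] 
 [[-0.7022 -0.1118  0.7032]
 [-0.0803  0.9937  0.0778]
 [-0.7075 -0.0018 -0.7067]] 
q [ 0.1059 -0.051  -1.0243 -0.1884  0.003  -0.0056] F [ 2.3035 -0.129  -3.7792] w 0.012435872698319935 87.83684849739075
axis now [-0.0017 -0.0028  1.    ] foot [0.5598 0.0602 0.0498]
dist 0.0458 turn deg 0.4 w/row [0.0002 0.0001 0.0001]
[0.016, -0.0, 0.016]
[0.016, 0.0, 0.016]
[0.016, 0.0, 0.016]
[0.016, 0.0, 0.016]
[0.016, 0.0, 0.016]
[0.016, 0.0, 0.016]
[0.016, 0.0, 0.016]
[0.016, 0.0, 0.016]
scene 341.9597366893726 226.04678293352023
side 310.1069379528048 259.0528734992371
```

View pics/c2.png

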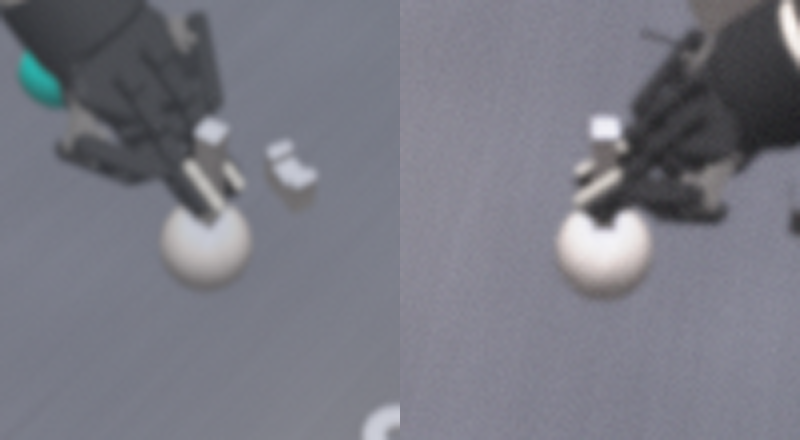

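The finial hangs upright, ball down. I'll lower it to near the bench, then feel for contact.

>>> play_rows:
  series:
    - {"tx": 0.015, "ty": 0, "tz": 0.015, "wx": 0, "wy": 0, "wz": 0, "grip": -1}
    - {"tx": 0.015, "ty": 0, "tz": 0.015, "wx": 0, "wy": 0, "wz": 0, "grip": -1}
    - {"tx": 0.015, "ty": 0, "tz": 0.015, "wx": 0, "wy": 0, "wz": 0, "grip": -1}
    - {"tx": 0.015, "ty": 0, "tz": 0.015, "wx": 0, "wy": 0, "wz": 0, "grip": -1}
    - {"tx": 0.015, "ty": 0, "tz": 0.015, "wx": 0, "wy": 0, "wz": 0, "grip": -1}
    - {"tx": 0.015, "ty": 0, "tz": 0.015, "wx": 0, "wy": 0, "wz": 0, "grip": -1}
    - {"tx": 0.015, "ty": 0, "tz": 0.015, "wx": 0, "wy": 0, "wz": 0, "grip": -1}
    - {"tx": 0.01, "ty": 0, "tz": 0.01, "wx": 0, "wy": 0, "wz": 0, "grip": -1}

```text
clock: 10.25
tcp_pos: [0.571, 0.0617, 0.0794]
tcp_rot: [-0.05, 0.923, 0.021, 0.382]
force: [-0.5, -0.9, -3.5]
width: 0.0122
gripper_force: 88.0
```

>>> play_rows:
  series:
    - {"tx": 0, "ty": 0, "tz": 0, "wx": 0, "wy": 0, "wz": 0, "grip": -1}
    - {"tx": 0.001, "ty": 0, "tz": 0.001, "wx": 0, "wy": 0, "wz": 0, "grip": -1}
    - {"tx": 0.001, "ty": 0, "tz": 0.001, "wx": 0, "wy": 0, "wz": 0, "grip": -1}
    - {"tx": 0.001, "ty": 0, "tz": 0.001, "wx": 0, "wy": 0, "wz": 0, "grip": -1}
    - {"tx": 0.001, "ty": 0, "tz": 0.001, "wx": 0, "wy": 0, "wz": 0, "grip": -1}
    - {"tx": 0.001, "ty": 0, "tz": 0.001, "wx": 0, "wy": 0, "wz": 0, "grip": -1}
    - {"tx": 0.001, "ty": 0, "tz": 0.001, "wx": 0, "wy": 0, "wz": 0, "grip": -1}
    - {"tx": 0, "ty": 0, "tz": 0, "wx": 0, "wy": 0, "wz": 0, "grip": -1}

```text
clock: 11.25
tcp_pos: [0.571, 0.0617, 0.0777]
tcp_rot: [-0.05, 0.922, 0.021, 0.382]
force: [0.4, -0.1, -5.0]
width: 0.0126
gripper_force: 88.0
```

>>> play_rows:
  series:
    - {"tx": 0.004, "ty": 0, "tz": 0.004, "wx": 0, "wy": 0, "wz": 0, "grip": -1}
    - {"tx": 0.004, "ty": 0, "tz": 0.004, "wx": 0, "wy": 0, "wz": 0, "grip": -1}
    - {"tx": 0.004, "ty": 0, "tz": 0.004, "wx": 0, "wy": 0, "wz": 0, "grip": -1}
    - {"tx": 0.002, "ty": 0, "tz": 0.002, "wx": 0, "wy": 0, "wz": 0, "grip": -1}
    - {"tx": 0.001, "ty": 0, "tz": 0.001, "wx": 0, "wy": 0, "wz": 0, "grip": -1}
    - {"tx": 0.001, "ty": 0, "tz": 0.001, "wx": 0, "wy": 0, "wz": 0, "grip": -1}
    - {"tx": 0, "ty": 0, "tz": 0, "wx": 0, "wy": 0, "wz": 0, "grip": -1}
    - {"tx": 0, "ty": 0, "tz": 0, "wx": 0, "wy": 0, "wz": 0, "grip": -1}

```text
clock: 12.25
tcp_pos: [0.5711, 0.0617, 0.0721]
tcp_rot: [-0.05, 0.922, 0.021, 0.382]
force: [-0.4, -0.8, -3.8]
width: 0.0123
gripper_force: 88.0
```

>>> play_rows:
  series:
    - {"tx": 0.001, "ty": 0, "tz": 0.001, "wx": 0, "wy": 0, "wz": 0, "grip": -1}
    - {"tx": 0.001, "ty": 0, "tz": 0.001, "wx": 0, "wy": 0, "wz": 0, "grip": -1}
    - {"tx": 0, "ty": 0, "tz": 0, "wx": 0, "wy": 0, "wz": 0, "grip": -1}
    - {"tx": 0.001, "ty": 0, "tz": 0.001, "wx": 0, "wy": 0, "wz": 0, "grip": -1}
    - {"tx": 0, "ty": 0, "tz": 0, "wx": 0, "wy": 0, "wz": 0, "grip": -1}
    - {"tx": 0.001, "ty": 0, "tz": 0.001, "wx": 0, "wy": 0, "wz": 0, "grip": -1}
    - {"tx": 0, "ty": 0, "tz": 0, "wx": 0, "wy": 0, "wz": 0, "grip": -1}
    - {"tx": 0, "ty": 0, "tz": 0, "wx": 0, "wy": 0, "wz": 0, "grip": -1}

```text
clock: 13.25
tcp_pos: [0.5711, 0.0617, 0.0707]
tcp_rot: [-0.05, 0.922, 0.021, 0.382]
force: [-0.1, 1.3, -3.3]
width: 0.0127
gripper_force: 88.0
```

>>> play_rows:
  series:
    - {"tx": 0.001, "ty": 0, "tz": 0.001, "wx": 0, "wy": 0, "wz": 0, "grip": -1}
    - {"tx": 0, "ty": 0, "tz": 0, "wx": 0, "wy": 0, "wz": 0, "grip": -1}
    - {"tx": 0.001, "ty": 0, "tz": 0.001, "wx": 0, "wy": 0, "wz": 0, "grip": -1}
    - {"tx": 0, "ty": 0, "tz": 0, "wx": 0, "wy": 0, "wz": 0, "grip": -1}
    - {"tx": 0.001, "ty": 0, "tz": 0.001, "wx": 0, "wy": 0, "wz": 0, "grip": -1}
    - {"tx": 0, "ty": 0, "tz": 0, "wx": 0, "wy": 0, "wz": 0, "grip": -1}
    - {"tx": 0, "ty": 0, "tz": 0, "wx": 0, "wy": 0, "wz": 0, "grip": -1}
    - {"tx": 0, "ty": 0, "tz": 0, "wx": 0, "wy": 0, "wz": 0, "grip": -1}

```text
clock: 14.25
tcp_pos: [0.571, 0.0617, 0.0696]
tcp_rot: [-0.05, 0.922, 0.021, 0.382]
force: [-0.8, 0.4, -3.9]
width: 0.0123
gripper_force: 88.0
```

>>> play_rows:
  series:
    - {"tx": 0.001, "ty": 0, "tz": 0.001, "wx": 0, "wy": 0, "wz": 0, "grip": -1}
    - {"tx": 0, "ty": 0, "tz": 0, "wx": 0, "wy": 0, "wz": 0, "grip": -1}
    - {"tx": 0.001, "ty": 0, "tz": 0.001, "wx": 0, "wy": 0, "wz": 0, "grip": -1}
    - {"tx": 0, "ty": 0, "tz": 0, "wx": 0, "wy": 0, "wz": 0, "grip": -1}
    - {"tx": 0, "ty": 0, "tz": 0, "wx": 0, "wy": 0, "wz": 0, "grip": -1}
    - {"tx": 0, "ty": 0, "tz": 0, "wx": 0, "wy": 0, "wz": 0, "grip": -1}
    - {"tx": 0, "ty": 0, "tz": 0, "wx": 0, "wy": 0, "wz": 0, "grip": -1}
    - {"tx": 0, "ty": 0, "tz": 0, "wx": 0, "wy": 0, "wz": 0, "grip": -1}

```text
clock: 15.25
tcp_pos: [0.5715, 0.0617, 0.0695]
tcp_rot: [-0.05, 0.922, 0.021, 0.383]
force: [-4.4, -0.9, 5.9]
width: 0.0124
gripper_force: 89.2
```

Contact at TCP z = 0.0695, exactly as predicted, so I release it.

>>> play_rows:
  series:
    - {"tx": -0.001, "ty": 0, "tz": -0.001, "wx": 0, "wy": 0, "wz": 0, "grip": -1}
    - {"tx": 0, "ty": 0, "tz": 0, "wx": 0, "wy": 0, "wz": 0, "grip": -0.6}
    - {"tx": 0, "ty": 0, "tz": 0, "wx": 0, "wy": 0, "wz": 0, "grip": -0.4}
    - {"tx": 0, "ty": 0, "tz": 0, "wx": 0, "wy": 0, "wz": 0, "grip": 0}
    - {"tx": 0, "ty": 0, "tz": 0, "wx": 0, "wy": 0, "wz": 0, "grip": 0.2}
    - {"tx": 0, "ty": 0, "tz": 0, "wx": 0, "wy": 0, "wz": 0, "grip": 0.2}
    - {"tx": 0, "ty": 0, "tz": -0.02, "wx": 0, "wy": 0, "wz": 0, "grip": 0.2}
    - {"tx": 0, "ty": 0, "tz": -0.04, "wx": 0, "wy": 0, "wz": 0, "grip": 0.2}

```text
clock: 16.25
tcp_pos: [0.56, 0.0605, 0.0799]
tcp_rot: [-0.05, 0.923, 0.021, 0.382]
force: [-0.3, 0.9, -0.2]
width: 0.051
gripper_force: 0.0
```

>>> play_rows:
  series:
    - {"tx": 0, "ty": 0, "tz": -0.08, "wx": 0, "wy": 0, "wz": 0, "grip": 0.2}
    - {"tx": 0, "ty": 0, "tz": -0.1, "wx": 0, "wy": 0, "wz": 0, "grip": 0.2}
    - {"tx": 0, "ty": 0, "tz": -0.1, "wx": 0, "wy": 0, "wz": 0, "grip": 0.2}
    - {"tx": 0, "ty": 0, "tz": -0.1, "wx": 0, "wy": 0, "wz": 0, "grip": 0.2}
    - {"tx": 0, "ty": 0, "tz": -0.1, "wx": 0, "wy": 0, "wz": 0, "grip": 0.2}
    - {"tx": -0.05, "ty": 0, "tz": -0.05, "wx": 0, "wy": 0, "wz": 0, "grip": 0.2}
    - {"tx": -0.05, "ty": 0, "tz": -0.05, "wx": 0, "wy": 0, "wz": 0, "grip": 0.2}
    - {"tx": 0, "ty": 0, "tz": 0, "wx": 0, "wy": 0, "wz": 0, "grip": 0.2}

```text
clock: 17.25
tcp_pos: [0.4764, 0.0512, 0.202]
tcp_rot: [-0.05, 0.922, 0.021, 0.384]
force: [-0.3, 0.1, -0.1]
width: 0.0515
gripper_force: 0.0
```

```bash
python3 - <<'E'
from h import *
o=st()
Mc=np.array(R.from_quat([-.05,.922,.021,.383]).as_matrix())
print("foot placed",Mc@foot_t+[.5711,.0617,.0696],"y yaw",np.degrees(np.arctan2(Mc[1,1],Mc[0,1])))
P,w=snap("wrist");_,a=snap("scene");_,b=snap("side")
for c in("wrist","scene","side"):
    for n in ("bar_end","finial"):
        print(c,n,[(round(d["p"],2),np.round(d["position"],1).tolist()) for d in pinpoint(n,c)][:4])
def proj(c,p):
    P=optics.camera_params(c);q=R.from_quat(P["attitude"]).as_matrix().T@(np.array(p)-P["xyz"]);return q[0]/q[2]*P["fx"]+P["cx"],q[1]/q[2]*P["fy"]+P["cy"]
print("expected end",proj("scene",(.561,.06,.128)),proj("side",(.561,.06,.128)),P["xyz"],P["attitude"])
t=[cv2.resize(w,(440,330))]
for c,im in(("scene",a),("side",b)):
    u,v=map(int,proj(c,(.56,.06,.08)));t.append(cv2.resize(im[v-45:v+45,u-36:u+36],(264,330),interpolation=cv2.INTER_CUBIC)[:,42:222])
np.save("w5.npy",w);cv2.imwrite("pics/c3.png",np.hstack(t)[:,:,::-1])
u,v=map(int,proj("scene",(.56,.06,.08)))
E
```

```text
17.25 [0.4764 0.0512 0.202 ] 
 [[-0.7005 -0.1082  0.7054]
 [-0.0753  0.9941  0.0777]
 [-0.7097  0.0013 -0.7045]] 
q [ 0.1049 -0.4453 -1.0239  0.2032  0.0034 -0.0016] F [-0.2751  0.1037 -0.088 ] w 0.05151520477052629 0.0
foot placed [ 0.5609  0.0605 -0.0001] y yaw 96.21830640364749
wrist bar_end [(0.91, [489.7, 55.9]), (0.86, [319.5, 248.7]), (0.58, [609.1, 142.1]), (0.19, [2.9, 75.3])]
wrist finial [(0.85, [317.6, 119.4])]
scene bar_end [(0.97, [399.9, 169.6]), (0.62, [344.1, 197.9]), (0.57, [344.6, 224.1]), (0.16, [226.0, 277.7])]
scene finial [(0.87, [367.4, 142.8]), (0.8, [341.9, 249.7]), (0.69, [296.0, 185.1])]
side bar_end [(0.81, [346.6, 333.7]), (0.69, [312.3, 251.2]), (0.65, [307.7, 415.2])]
side finial [(0.97, [306.7, 285.9]), (0.97, [367.6, 429.9]), (0.69, [407.6, 317.5])]
expected end (np.float64(342.70506004581694), np.float64(218.64506648218952)) (np.float64(309.6344238567283), np.float64(250.63592578767148)) [0.3184 0.0354 0.2438] [0.5674 0.6318 0.3935 0.3522]
```

View pics/c3.png

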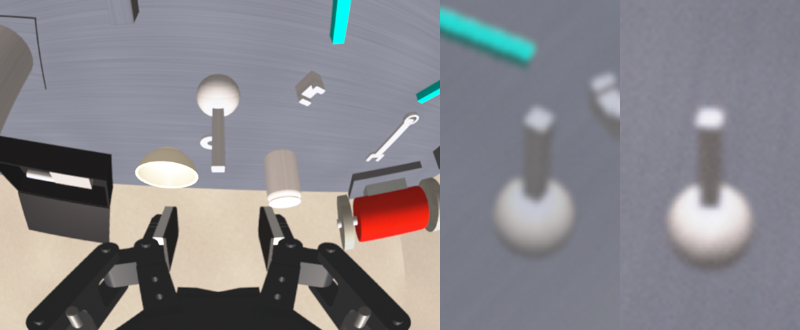

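Standing upright in all three views, with its bar end at wrist (319,248), scene about (343,219) and side (312,251), as predicted. Now I turn the tool vertical above it with the same closing axis.

```bash
python3 - <<'E'
from h import *
M=down(np.radians(96.2));print(M)
plan([.5609,.0605,.185],M,8,0)
E
```

```text
[[-0.9942 -0.108   0.    ]
 [-0.108   0.9942  0.    ]
 [-0.      0.     -1.    ]]
dist 0.0867 turn deg 45.0 w/row [ 0.0001  0.0312 -0.    ]
[-0.025, 0.0, 0.035]
[-0.028, 0.0, 0.033]
[-0.031, 0.0, 0.03]
[-0.034, 0.0, 0.027]
[-0.037, 0.0, 0.023]
[-0.039, 0.0, 0.019]
[-0.04, 0.0, 0.015]
[-0.042, 0.0, 0.011]
```

>>> play_rows:
  series:
    - {"tx": -0.025, "ty": 0, "tz": 0.035, "wx": 0, "wy": 0.0312, "wz": 0, "grip": 0.2}
    - {"tx": -0.028, "ty": 0, "tz": 0.033, "wx": 0, "wy": 0.0312, "wz": 0, "grip": 0.2}
    - {"tx": -0.031, "ty": 0, "tz": 0.03, "wx": 0, "wy": 0.0312, "wz": 0, "grip": 0.2}
    - {"tx": -0.034, "ty": 0, "tz": 0.027, "wx": 0, "wy": 0.0312, "wz": 0, "grip": 0.2}
    - {"tx": -0.037, "ty": 0, "tz": 0.023, "wx": 0, "wy": 0.0312, "wz": 0, "grip": 0.2}
    - {"tx": -0.039, "ty": 0, "tz": 0.019, "wx": 0, "wy": 0.0312, "wz": 0, "grip": 0.2}
    - {"tx": -0.04, "ty": 0, "tz": 0.015, "wx": 0, "wy": 0.0312, "wz": 0, "grip": 0.2}
    - {"tx": -0.042, "ty": 0, "tz": 0.011, "wx": 0, "wy": 0.0312, "wz": 0, "grip": 0.2}

```text
clock: 18.7
tcp_pos: [0.5614, 0.0605, 0.1854]
tcp_rot: [-0.054, 0.999, 0.001, -0.001]
force: [0.4, 0.2, 0.5]
width: 0.0516
gripper_force: 0.0
```

```bash
python3 - <<'E'
from h import *
o=st()
P,w=snap("wrist","w6.png");print(P["xyz"],P["attitude"])
for n in ("bar_end","finial"):
    for d in pinpoint(n,"wrist")[:4]: print(n,round(d["p"],2),np.round(d["position"],1),atz("wrist",d["position"],.128 if n=="bar_end" else 0,P))
for d in regions_of("finial","wrist")[:3]: print("reg",round(d["p"],2),d["position"],d["region"].sum())
M=down(np.radians(96.2))
plan([.5609,.0605,.0875],M,8,0)
E
```

```text
18.7 [0.5614 0.0605 0.1854] 
 [[-0.9941 -0.1082 -0.0015]
 [-0.1082  0.9941  0.0011]
 [ 0.0013  0.0013 -1.    ]] 
q [ 0.1066  0.3593  0.0467  1.2595  0.0013 -0.0018] F [0.3652 0.1551 0.4556] w 0.051565087213113994 0.0
[0.4801 0.0529 0.3276] [0.6593 0.7346 0.1199 0.1066]
bar_end 0.89 [608.3 212.2] [0.5027 0.2605 0.128 ]
bar_end 0.79 [467.  116.5] [0.4643 0.1353 0.128 ]
bar_end 0.77 [317.6 265.4] [0.5606 0.0622 0.128 ]
finial 0.56 [317.4 209.5] [0.5581 0.0621 0.    ]
reg 0.94 [317.6, 221.5] 3930
reg 0.67 [628.0, 160.2] 1667
reg 0.67 [459.9, 30.9] 3669
dist 0.097 turn deg 0.1 w/row [0.0001 0.     0.    ]
[0.0, -0.0, 0.049]
[0.0, -0.0, 0.049]
[0.0, -0.0, 0.049]
[0.0, -0.0, 0.049]
[0.0, -0.0, 0.049]
[0.0, -0.0, 0.049]
[0.0, 0.0, 0.049]
[0.0, 0.0, 0.049]
```

View pics/w6.png

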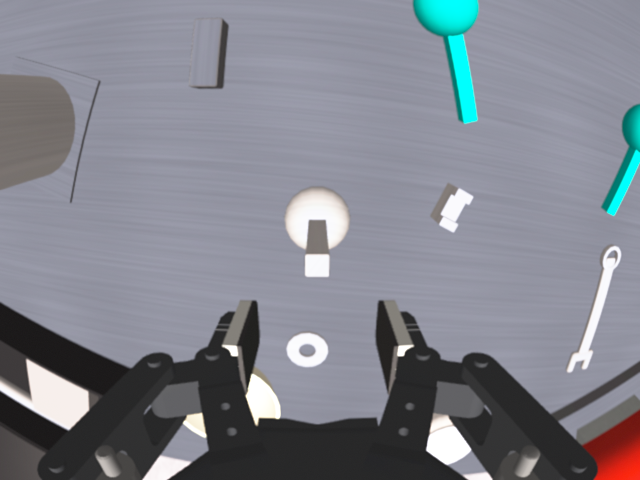

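The bar end is at (317,265), centred between the fingers (columns 258 and 377) and square to them. Descend and grip.

>>> play_rows:
  series:
    - {"tx": 0, "ty": 0, "tz": 0.05, "wx": 0, "wy": 0, "wz": 0, "grip": 0.2}
    - {"tx": 0, "ty": 0.002, "tz": 0.05, "wx": 0, "wy": 0, "wz": 0, "grip": 0.2}
    - {"tx": 0, "ty": 0, "tz": 0.05, "wx": 0, "wy": 0, "wz": 0, "grip": 0.2}
    - {"tx": 0, "ty": 0, "tz": 0.05, "wx": 0, "wy": 0, "wz": 0, "grip": 0.2}
    - {"tx": 0, "ty": 0, "tz": 0.05, "wx": 0, "wy": 0, "wz": 0, "grip": 0.2}
    - {"tx": 0, "ty": 0, "tz": 0.05, "wx": 0, "wy": 0, "wz": 0, "grip": 0.2}
    - {"tx": 0, "ty": 0, "tz": 0.05, "wx": 0, "wy": 0, "wz": 0, "grip": 0.2}
    - {"tx": 0, "ty": 0, "tz": 0.035, "wx": 0, "wy": 0, "wz": 0, "grip": 0.2}

```text
clock: 19.9
tcp_pos: [0.5608, 0.0611, 0.0884]
tcp_rot: [-0.054, 0.999, 0.001, 0.001]
force: [0.7, 0.7, 0.6]
width: 0.0512
gripper_force: 0.0
```

>>> play_rows:
  series:
    - {"tx": 0, "ty": 0, "tz": 0, "wx": 0, "wy": 0, "wz": 0, "grip": 0.2}
    - {"tx": 0, "ty": 0, "tz": 0, "wx": 0, "wy": 0, "wz": 0, "grip": -0.3}
    - {"tx": 0, "ty": 0, "tz": 0, "wx": 0, "wy": 0, "wz": 0, "grip": -0.5}
    - {"tx": 0, "ty": 0, "tz": 0, "wx": 0, "wy": 0, "wz": 0, "grip": -0.6}
    - {"tx": 0, "ty": 0, "tz": 0, "wx": 0, "wy": 0, "wz": 0, "grip": -1}
    - {"tx": 0, "ty": 0, "tz": 0, "wx": 0, "wy": 0, "wz": 0, "grip": -1}
    - {"tx": 0, "ty": 0, "tz": 0, "wx": 0, "wy": 0, "wz": 0, "grip": -1}
    - {"tx": 0, "ty": 0, "tz": 0, "wx": 0, "wy": 0, "wz": 0, "grip": -1}
  grip_force: 60

```text
clock: 20.9
tcp_pos: [0.5613, 0.0609, 0.0897]
tcp_rot: [-0.054, 0.999, 0.0, 0.001]
force: [-0.8, -2.9, 5.7]
width: 0.0134
gripper_force: 59.0
```

>>> play_rows:
  series:
    - {"tx": 0, "ty": 0, "tz": -0.05, "wx": 0, "wy": 0, "wz": 0, "grip": -1}
    - {"tx": 0, "ty": 0, "tz": -0.1, "wx": 0, "wy": 0, "wz": 0, "grip": -1}
    - {"tx": 0, "ty": 0, "tz": -0.12, "wx": 0, "wy": 0, "wz": 0, "grip": -1}
    - {"tx": 0, "ty": 0, "tz": -0.12, "wx": 0, "wy": 0, "wz": 0, "grip": -1}
    - {"tx": 0, "ty": 0, "tz": -0.12, "wx": 0, "wy": 0, "wz": 0, "grip": -1}
    - {"tx": 0, "ty": 0, "tz": -0.12, "wx": 0, "wy": 0, "wz": 0, "grip": -1}
    - {"tx": 0, "ty": 0, "tz": -0.1, "wx": 0, "wy": 0, "wz": 0, "grip": -1}
    - {"tx": 0, "ty": 0, "tz": 0, "wx": 0, "wy": 0, "wz": 0, "grip": -1}

```text
clock: 21.9
tcp_pos: [0.5614, 0.061, 0.2736]
tcp_rot: [-0.054, 0.999, 0.001, 0.002]
force: [0.2, 0.3, -4.6]
width: 0.0129
gripper_force: 58.8
```

```bash
python3 - <<'E'
from h import *
o=st();snap("wrist","w7.png")
print([(round(d["p"],2),np.round(d["position"],1).tolist()) for d in pinpoint("bar_end","wrist")][:4])
# pot rim: ellipse centre refinement from the first pictures' NN points + fresh
r=[]
for c in("scene","side"):
    snap(c)
    for d in pinpoint("pot_rim",c)[:2]: print(c,round(d["p"],2),np.round(d["position"],1),atz(c,d["position"],.16))
# tool azimuth-aligned at the pot
p=[.492,-.2435];az=np.arctan2(p[1],p[0])
plan([*p,o["tcp_pos"][2]],down(az+np.pi/2),16)
E
```

```text
21.9 [0.5614 0.061  0.2736] 
 [[-0.9941 -0.1083  0.0044]
 [-0.1083  0.9941  0.002 ]
 [-0.0046  0.0015 -1.    ]] 
q [ 0.1075  0.3464  0.2503  1.4701  0.0015 -0.0011] F [ 0.2243  0.3306 -4.5985] w 0.012890620691907268 58.83177101612091
[(0.91, [318.3, 368.7]), (0.82, [437.9, 115.4]), (0.7, [565.4, 194.2]), (0.45, [405.7, 342.0])]
scene 0.85 [226.6 276.4] [ 0.4926 -0.2384  0.16  ]
scene 0.59 [388.9 279.4] [ 0.7518 -0.0276  0.16  ]
side 0.8 [355.2 157.2] [ 0.4913 -0.2479  0.16  ]
dist 0.3119 turn deg 32.5 w/row [ 0.     -0.      0.0113]
[0.025, -0.074, -0.001]
[0.023, -0.075, -0.001]
[0.02, -0.075, -0.001]
[0.017, -0.076, -0.001]
[0.014, -0.077, -0.001]
[0.012, -0.077, -0.001]
[0.009, -0.077, -0.001]
[0.006, -0.078, -0.001]
[0.004, -0.078, -0.001]
[0.001, -0.078, -0.001]
[-0.002, -0.078, -0.001]
[-0.005, -0.078, -0.001]
[-0.008, -0.078, -0.001]
[-0.01, -0.077, -0.001]
[-0.013, -0.077, -0.001]
[-0.016, -0.076, -0.001]
```

>>> play_rows:
  series:
    - {"tx": 0.025, "ty": -0.074, "tz": -0.006, "wx": 0, "wy": 0, "wz": 0.0113, "grip": -1}
    - {"tx": 0.023, "ty": -0.075, "tz": -0.006, "wx": 0, "wy": 0, "wz": 0.0113, "grip": -1}
    - {"tx": 0.02, "ty": -0.075, "tz": -0.006, "wx": 0, "wy": 0, "wz": 0.0113, "grip": -1}
    - {"tx": 0.017, "ty": -0.076, "tz": -0.006, "wx": 0, "wy": 0, "wz": 0.0113, "grip": -1}
    - {"tx": 0.014, "ty": -0.077, "tz": -0.006, "wx": 0, "wy": 0, "wz": 0.0113, "grip": -1}
    - {"tx": 0.012, "ty": -0.077, "tz": -0.006, "wx": 0, "wy": 0, "wz": 0.0113, "grip": -1}
    - {"tx": 0.009, "ty": -0.077, "tz": -0.006, "wx": 0, "wy": 0, "wz": 0.0113, "grip": -1}
    - {"tx": 0.006, "ty": -0.078, "tz": -0.006, "wx": 0, "wy": 0, "wz": 0.0113, "grip": -1}

```text
clock: 23.2
tcp_pos: [0.5264, -0.0927, 0.2837]
tcp_rot: [0.089, 0.996, 0.001, 0.001]
force: [0.0, 0.4, -3.3]
width: 0.013
gripper_force: 58.8
```

```bash
python3 - <<'E'
from h import *
o=st();P,w=snap("wrist","w8.png")
for d in pinpoint("pot_rim","wrist")[:3]: print(round(d["p"],2),np.round(d["position"],1),atz("wrist",d["position"],.16,P))
p=[.492,-.2435];az=np.arctan2(p[1],p[0])
plan([*p,.285],down(az+np.pi/2),8)
E
```

```text
23.2 [ 0.5264 -0.0927  0.2837] 
 [[-0.9842  0.177   0.0016]
 [ 0.177   0.9842  0.0015]
 [-0.0013  0.0017 -1.    ]] 
q [-0.1753  0.2845  0.1903  1.4753  0.0017  0.0026] F [ 0.0235  0.3914 -3.2809] w 0.012977163729838563 58.842743039131165
0.9 [127.8 226.2] [ 0.493  -0.2417  0.16  ]
dist 0.1539 turn deg 16.1 w/row [0.0001 0.0001 0.0112]
[0.004, -0.077, -0.001]
[0.001, -0.077, -0.001]
[-0.002, -0.077, -0.001]
[-0.005, -0.077, -0.001]
[-0.007, -0.077, -0.001]
[-0.01, -0.076, -0.001]
[-0.013, -0.076, -0.001]
[-0.015, -0.075, -0.001]
```

Wrist estimate of the rim (0.493, -0.242) agrees with the fixed cameras (0.492, -0.2435).

>>> play_rows:
  series:
    - {"tx": 0.004, "ty": -0.077, "tz": -0.001, "wx": 0, "wy": 0, "wz": 0.0112, "grip": -1}
    - {"tx": 0.001, "ty": -0.077, "tz": -0.001, "wx": 0, "wy": 0, "wz": 0.0112, "grip": -1}
    - {"tx": -0.002, "ty": -0.077, "tz": -0.001, "wx": 0, "wy": 0, "wz": 0.0112, "grip": -1}
    - {"tx": -0.005, "ty": -0.077, "tz": -0.001, "wx": 0, "wy": 0, "wz": 0.0112, "grip": -1}
    - {"tx": -0.007, "ty": -0.077, "tz": -0.001, "wx": 0, "wy": 0, "wz": 0.0112, "grip": -1}
    - {"tx": -0.01, "ty": -0.076, "tz": -0.001, "wx": 0, "wy": 0, "wz": 0.0112, "grip": -1}
    - {"tx": -0.013, "ty": -0.076, "tz": -0.001, "wx": 0, "wy": 0, "wz": 0.0112, "grip": -1}
    - {"tx": -0.015, "ty": -0.072, "tz": -0.001, "wx": 0, "wy": 0, "wz": 0.0112, "grip": -1}

```text
clock: 24.3
tcp_pos: [0.4928, -0.2422, 0.2854]
tcp_rot: [0.228, 0.974, 0.001, 0.001]
force: [0.3, 0.3, -2.6]
width: 0.013
gripper_force: 59.2
```

```bash
python3 - <<'E'
from h import *
o=st();P,w=snap("wrist","w9.png")
for d in pinpoint("pot_rim","wrist")[:3]: print(round(d["p"],2),np.round(d["position"],1),atz("wrist",d["position"],.16,P))
for d in pinpoint("bar_end","wrist")[:3]: print(round(d["p"],2),np.round(d["position"],1))
# rim from edge pixels of the pot region (outer rim, z=.16)
for c in("scene","side"):
    for d in pinpoint("pot_rim",c)[:1]: pass
p=[.4925,-.243];az=np.arctan2(p[1],p[0])
plan([*p,.155+.0897],down(az+np.pi/2),8)
E
```

```text
24.3 [ 0.4928 -0.2422  0.2854] 
 [[-0.8963  0.4435  0.0016]
 [ 0.4435  0.8963  0.0014]
 [-0.0008  0.002  -1.    ]] 
q [-0.458   0.3176  0.2395  1.4919  0.002   0.0015] F [ 0.2832  0.3324 -2.575 ] w 0.013019231585007571 59.208460450172424
0.76 [590.5  44.2]
0.75 [318.  368.7]
dist 0.0406 turn deg 0.1 w/row [0.0001 0.     0.    ]
[-0.0, -0.001, 0.02]
[-0.0, -0.001, 0.02]
[-0.0, -0.001, 0.02]
[-0.0, -0.001, 0.02]
[-0.0, -0.001, 0.02]
[-0.0, -0.001, 0.02]
[-0.0, -0.001, 0.02]
[-0.0, -0.001, 0.02]
```

>>> play_rows:
  series:
    - {"tx": 0, "ty": -0.002, "tz": 0.06, "wx": 0, "wy": 0, "wz": 0, "grip": -1}
    - {"tx": 0, "ty": -0.002, "tz": 0.06, "wx": 0, "wy": 0, "wz": 0, "grip": -1}
    - {"tx": 0, "ty": 0, "tz": 0.06, "wx": 0, "wy": 0, "wz": 0, "grip": -1}
    - {"tx": 0, "ty": 0, "tz": 0.06, "wx": 0, "wy": 0, "wz": 0, "grip": -1}
    - {"tx": 0, "ty": 0, "tz": 0.06, "wx": 0, "wy": 0, "wz": 0, "grip": -1}
    - {"tx": 0, "ty": 0, "tz": 0.06, "wx": 0, "wy": 0, "wz": 0, "grip": -1}
    - {"tx": 0, "ty": 0, "tz": 0.05, "wx": 0, "wy": 0, "wz": 0, "grip": -1}
    - {"tx": 0, "ty": 0, "tz": 0, "wx": 0, "wy": 0, "wz": 0, "grip": -1}

```text
clock: 25.55
tcp_pos: [0.4923, -0.2414, 0.1819]
tcp_rot: [0.227, 0.974, 0.001, -0.0]
force: [0.4, -0.3, -2.2]
width: 0.0133
gripper_force: 59.2
```

```bash
python3 - <<'E'
from h import *
st()
im=cv2.imread("pics/scene0.png").astype(int)
col=im[262:302,231]; d=col[:,2]-col[:,0]; print(list(zip(range(262,302),d)))
P=optics.camera_params("scene");c=np.array([.4925,-.243])
for r in (284,286,288,290,292):
    o,dd=ray("scene",(231,r),P)
    # intersect with inner cylinder r=.05, far root
    a=dd[:2]@dd[:2];q=o[:2]-c;b=q@dd[:2];t=(-b+np.sqrt(b*b-a*(q@q-.0025)))/a;print(r,(o+t*dd)[2].round(4))
E
```

```text
25.55 [ 0.4923 -0.2414  0.1819] 
 [[-0.8974  0.4413  0.0001]
 [ 0.4413  0.8974  0.0022]
 [ 0.0008  0.002  -1.    ]] 
q [-0.4571  0.3262 -0.009   1.2364  0.002  -0.0001] F [ 0.4059 -0.3404 -2.2245] w 0.01333880702921491 59.23670947551727
[(262, np.int64(3)), (263, np.int64(3)), (264, np.int64(3)), (265, np.int64(3)), (266, np.int64(3)), (267, np.int64(3)), (268, np.int64(3)), (269, np.int64(3)), (270, np.int64(2)), (271, np.int64(3)), (272, np.int64(3)), (273, np.int64(3)), (274, np.int64(3)), (275, np.int64(4)), (276, np.int64(3)), (277, np.int64(2)), (278, np.int64(4)), (279, np.int64(3)), (280, np.int64(2)), (281, np.int64(3)), (282, np.int64(3)), (283, np.int64(2)), (284, np.int64(5)), (285, np.int64(26)), (286, np.int64(57)), (287, np.int64(75)), (288, np.int64(78)), (289, np.int64(76)), (290, np.int64(75)), (291, np.int64(76)), (292, np.int64(76)), (293, np.int64(78)), (294, np.int64(79)), (295, np.int64(74)), (296, np.int64(55)), (297, np.int64(24)), (298, np.int64(2)), (299, np.int64(-3)), (300, np.int64(2)), (301, np.int64(4))]
284 0.0601
286 0.052
288 0.0438
290 0.0356
292 0.0274
```

Cork's far edge at scene row 285.5 suggests a disc height of about 0.054. The foot is at 0.092, so I go down to about 0.066 and then feel in half-millimetre rows.

>>> play_rows:
  series:
    - {"tx": 0, "ty": -0.002, "tz": 0.018, "wx": 0, "wy": 0, "wz": 0, "grip": -1}
    - {"tx": 0, "ty": 0, "tz": 0.018, "wx": 0, "wy": 0, "wz": 0, "grip": -1}
    - {"tx": 0, "ty": 0, "tz": 0.018, "wx": 0, "wy": 0, "wz": 0, "grip": -1}
    - {"tx": 0, "ty": 0, "tz": 0.018, "wx": 0, "wy": 0, "wz": 0, "grip": -1}
    - {"tx": 0, "ty": 0, "tz": 0.018, "wx": 0, "wy": 0, "wz": 0, "grip": -1}
    - {"tx": 0, "ty": 0, "tz": 0.01, "wx": 0, "wy": 0, "wz": 0, "grip": -1}
    - {"tx": 0, "ty": 0, "tz": 0.004, "wx": 0, "wy": 0, "wz": 0, "grip": -1}
    - {"tx": 0, "ty": 0, "tz": 0, "wx": 0, "wy": 0, "wz": 0, "grip": -1}

```text
clock: 26.55
tcp_pos: [0.4926, -0.2421, 0.1568]
tcp_rot: [0.227, 0.974, 0.001, 0.001]
force: [-0.5, 0.2, -3.6]
width: 0.013
gripper_force: 59.3
```

>>> play_rows:
  series:
    - {"tx": 0, "ty": 0, "tz": 0.002, "wx": 0, "wy": 0, "wz": 0, "grip": -1}
    - {"tx": 0, "ty": 0, "tz": 0.002, "wx": 0, "wy": 0, "wz": 0, "grip": -1}
    - {"tx": 0, "ty": 0, "tz": 0.002, "wx": 0, "wy": 0, "wz": 0, "grip": -1}
    - {"tx": 0, "ty": 0, "tz": 0.002, "wx": 0, "wy": 0, "wz": 0, "grip": -1}
    - {"tx": 0, "ty": 0, "tz": 0.002, "wx": 0, "wy": 0, "wz": 0, "grip": -1}
    - {"tx": 0, "ty": 0, "tz": 0, "wx": 0, "wy": 0, "wz": 0, "grip": -1}
    - {"tx": 0, "ty": 0, "tz": 0, "wx": 0, "wy": 0, "wz": 0, "grip": -1}
    - {"tx": 0, "ty": 0, "tz": 0, "wx": 0, "wy": 0, "wz": 0, "grip": -1}

```text
clock: 27.55
tcp_pos: [0.4926, -0.2421, 0.1544]
tcp_rot: [0.227, 0.974, 0.001, 0.001]
force: [0.1, -0.4, -4.1]
width: 0.013
gripper_force: 59.3
```

>>> play_rows:
  series:
    - {"tx": 0, "ty": 0, "tz": 0.002, "wx": 0, "wy": 0, "wz": 0, "grip": -1}
    - {"tx": 0, "ty": 0, "tz": 0.002, "wx": 0, "wy": 0, "wz": 0, "grip": -1}
    - {"tx": 0, "ty": 0, "tz": 0.002, "wx": 0, "wy": 0, "wz": 0, "grip": -1}
    - {"tx": 0, "ty": 0, "tz": 0.002, "wx": 0, "wy": 0, "wz": 0, "grip": -1}
    - {"tx": 0, "ty": 0, "tz": 0, "wx": 0, "wy": 0, "wz": 0, "grip": -1}
    - {"tx": 0, "ty": 0, "tz": 0, "wx": 0, "wy": 0, "wz": 0, "grip": -1}
    - {"tx": 0, "ty": 0, "tz": 0, "wx": 0, "wy": 0, "wz": 0, "grip": -1}
    - {"tx": 0, "ty": 0, "tz": 0, "wx": 0, "wy": 0, "wz": 0, "grip": -1}

```text
clock: 28.55
tcp_pos: [0.4926, -0.2421, 0.1524]
tcp_rot: [0.227, 0.974, 0.001, 0.001]
force: [-0.9, 0.5, -3.6]
width: 0.0131
gripper_force: 59.3
```

>>> play_rows:
  series:
    - {"tx": 0, "ty": 0, "tz": 0.002, "wx": 0, "wy": 0, "wz": 0, "grip": -1}
    - {"tx": 0, "ty": 0, "tz": 0.002, "wx": 0, "wy": 0, "wz": 0, "grip": -1}
    - {"tx": 0, "ty": 0, "tz": 0.002, "wx": 0, "wy": 0, "wz": 0, "grip": -1}
    - {"tx": 0, "ty": 0, "tz": 0.002, "wx": 0, "wy": 0, "wz": 0, "grip": -1}
    - {"tx": 0, "ty": 0, "tz": 0, "wx": 0, "wy": 0, "wz": 0, "grip": -1}
    - {"tx": 0, "ty": 0, "tz": 0, "wx": 0, "wy": 0, "wz": 0, "grip": -1}
    - {"tx": 0, "ty": 0, "tz": 0, "wx": 0, "wy": 0, "wz": 0, "grip": -1}
    - {"tx": 0, "ty": 0, "tz": 0, "wx": 0, "wy": 0, "wz": 0, "grip": -1}

```text
clock: 29.55
tcp_pos: [0.4927, -0.2421, 0.1504]
tcp_rot: [0.227, 0.974, 0.001, 0.001]
force: [-0.1, 0.4, -3.8]
width: 0.0133
gripper_force: 59.3
```

>>> play_rows:
  series:
    - {"tx": 0, "ty": 0, "tz": 0.002, "wx": 0, "wy": 0, "wz": 0, "grip": -1}
    - {"tx": 0, "ty": 0, "tz": 0.002, "wx": 0, "wy": 0, "wz": 0, "grip": -1}
    - {"tx": 0, "ty": 0, "tz": 0.002, "wx": 0, "wy": 0, "wz": 0, "grip": -1}
    - {"tx": 0, "ty": 0, "tz": 0.002, "wx": 0, "wy": 0, "wz": 0, "grip": -1}
    - {"tx": 0, "ty": 0, "tz": 0, "wx": 0, "wy": 0, "wz": 0, "grip": -1}
    - {"tx": 0, "ty": 0, "tz": 0, "wx": 0, "wy": 0, "wz": 0, "grip": -1}
    - {"tx": 0, "ty": 0, "tz": 0, "wx": 0, "wy": 0, "wz": 0, "grip": -1}
    - {"tx": 0, "ty": 0, "tz": 0, "wx": 0, "wy": 0, "wz": 0, "grip": -1}

```text
clock: 30.55
tcp_pos: [0.4927, -0.2421, 0.1483]
tcp_rot: [0.227, 0.974, 0.001, 0.001]
force: [-0.0, 0.0, -2.4]
width: 0.0131
gripper_force: 59.3
```

>>> play_rows:
  series:
    - {"tx": 0, "ty": 0, "tz": 0.002, "wx": 0, "wy": 0, "wz": 0, "grip": -1}
    - {"tx": 0, "ty": 0, "tz": 0.002, "wx": 0, "wy": 0, "wz": 0, "grip": -1}
    - {"tx": 0, "ty": 0, "tz": 0.002, "wx": 0, "wy": 0, "wz": 0, "grip": -1}
    - {"tx": 0, "ty": 0, "tz": 0.002, "wx": 0, "wy": 0, "wz": 0, "grip": -1}
    - {"tx": 0, "ty": 0, "tz": 0, "wx": 0, "wy": 0, "wz": 0, "grip": -1}
    - {"tx": 0, "ty": 0, "tz": 0, "wx": 0, "wy": 0, "wz": 0, "grip": -1}
    - {"tx": 0, "ty": 0, "tz": 0, "wx": 0, "wy": 0, "wz": 0, "grip": -1}
    - {"tx": 0, "ty": 0, "tz": 0, "wx": 0, "wy": 0, "wz": 0, "grip": -1}

```text
clock: 31.55
tcp_pos: [0.4927, -0.2421, 0.1464]
tcp_rot: [0.227, 0.974, 0.001, 0.001]
force: [-0.1, -0.1, -3.3]
width: 0.0138
gripper_force: 59.3
```

>>> play_rows:
  series:
    - {"tx": 0, "ty": 0, "tz": 0.002, "wx": 0, "wy": 0, "wz": 0, "grip": -1}
    - {"tx": 0, "ty": 0, "tz": 0.002, "wx": 0, "wy": 0, "wz": 0, "grip": -1}
    - {"tx": 0, "ty": 0, "tz": 0.002, "wx": 0, "wy": 0, "wz": 0, "grip": -1}
    - {"tx": 0, "ty": 0, "tz": 0.002, "wx": 0, "wy": 0, "wz": 0, "grip": -1}
    - {"tx": 0, "ty": 0, "tz": 0, "wx": 0, "wy": 0, "wz": 0, "grip": -1}
    - {"tx": 0, "ty": 0, "tz": 0, "wx": 0, "wy": 0, "wz": 0, "grip": -1}
    - {"tx": 0, "ty": 0, "tz": 0, "wx": 0, "wy": 0, "wz": 0, "grip": -1}
    - {"tx": 0, "ty": 0, "tz": 0, "wx": 0, "wy": 0, "wz": 0, "grip": -1}

```text
clock: 32.55
tcp_pos: [0.4926, -0.2421, 0.1444]
tcp_rot: [0.227, 0.974, 0.001, 0.001]
force: [-0.2, 0.4, -3.3]
width: 0.0131
gripper_force: 59.3
```

>>> play_rows:
  series:
    - {"tx": 0, "ty": 0, "tz": 0.002, "wx": 0, "wy": 0, "wz": 0, "grip": -1}
    - {"tx": 0, "ty": 0, "tz": 0.002, "wx": 0, "wy": 0, "wz": 0, "grip": -1}
    - {"tx": 0, "ty": 0, "tz": 0.002, "wx": 0, "wy": 0, "wz": 0, "grip": -1}
    - {"tx": 0, "ty": 0, "tz": 0.002, "wx": 0, "wy": 0, "wz": 0, "grip": -1}
    - {"tx": 0, "ty": 0, "tz": 0, "wx": 0, "wy": 0, "wz": 0, "grip": -1}
    - {"tx": 0, "ty": 0, "tz": 0, "wx": 0, "wy": 0, "wz": 0, "grip": -1}
    - {"tx": 0, "ty": 0, "tz": 0, "wx": 0, "wy": 0, "wz": 0, "grip": -1}
    - {"tx": 0, "ty": 0, "tz": 0, "wx": 0, "wy": 0, "wz": 0, "grip": -1}

```text
clock: 33.55
tcp_pos: [0.4927, -0.2421, 0.1424]
tcp_rot: [0.227, 0.974, 0.001, 0.001]
force: [-1.4, 0.4, 2.7]
width: 0.013
gripper_force: 59.9
```

Contact: the force rose by about 6 N, with the foot at about 0.053, which agrees with the camera estimate. I ease up 0.5 mm, open narrowly (the mouth is 100 mm) and draw straight up.

>>> play_rows:
  series:
    - {"tx": 0, "ty": 0, "tz": -0.002, "wx": 0, "wy": 0, "wz": 0, "grip": -1}
    - {"tx": 0, "ty": 0, "tz": 0, "wx": 0, "wy": 0, "wz": 0, "grip": -1}
    - {"tx": 0, "ty": 0, "tz": 0, "wx": 0, "wy": 0, "wz": 0, "grip": -1}
    - {"tx": 0, "ty": 0, "tz": 0, "wx": 0, "wy": 0, "wz": 0, "grip": -0.65}
    - {"tx": 0, "ty": 0, "tz": 0, "wx": 0, "wy": 0, "wz": 0, "grip": -0.5}
    - {"tx": 0, "ty": 0, "tz": 0, "wx": 0, "wy": 0, "wz": 0, "grip": -0.3}
    - {"tx": 0, "ty": 0, "tz": 0, "wx": 0, "wy": 0, "wz": 0, "grip": -0.2}
    - {"tx": 0, "ty": 0, "tz": 0, "wx": 0, "wy": 0, "wz": 0, "grip": -0.2}

```text
clock: 34.55
tcp_pos: [0.4926, -0.2421, 0.1428]
tcp_rot: [0.227, 0.974, 0.001, 0.001]
force: [0.3, -0.9, 0.7]
width: 0.0345
gripper_force: 0.0
```

>>> play_rows:
  series:
    - {"tx": 0, "ty": 0, "tz": 0, "wx": 0, "wy": 0, "wz": 0, "grip": -0.2}
    - {"tx": 0, "ty": 0, "tz": -0.02, "wx": 0, "wy": 0, "wz": 0, "grip": -0.2}
    - {"tx": 0, "ty": 0, "tz": -0.04, "wx": 0, "wy": 0, "wz": 0, "grip": -0.2}
    - {"tx": 0, "ty": 0, "tz": -0.08, "wx": 0, "wy": 0, "wz": 0, "grip": -0.2}
    - {"tx": 0, "ty": 0, "tz": -0.12, "wx": 0, "wy": 0, "wz": 0, "grip": -0.2}
    - {"tx": 0, "ty": 0, "tz": -0.12, "wx": 0, "wy": 0, "wz": 0, "grip": -0.2}
    - {"tx": 0, "ty": 0, "tz": -0.12, "wx": 0, "wy": 0, "wz": 0, "grip": -0.2}
    - {"tx": 0, "ty": 0, "tz": -0.04, "wx": 0, "wy": 0, "wz": 0, "grip": -0.2}

```text
clock: 35.55
tcp_pos: [0.493, -0.2426, 0.28]
tcp_rot: [0.227, 0.974, 0.001, 0.002]
force: [0.2, -0.0, -1.1]
width: 0.0341
gripper_force: 0.0
```

```bash
python3 - <<'E'
from h import *
st()
for c in("wrist","scene","side"):
    P,im=snap(c,c+"_end.png")
    for n in ("bar_end","finial"):
        print(c,n,[(round(d["p"],2),np.round(d["position"],1).tolist(),atz(c,d["position"],.181,P).round(4).tolist()) for d in pinpoint(n,c)][:5])
P=optics.camera_params("side");q=R.from_quat(P["attitude"]).as_matrix().T
for c in("scene","side"):
    P=optics.camera_params(c);q=R.from_quat(P["attitude"]).as_matrix().T@(np.array([.4926,-.2421,.181])-P["xyz"]);print("exp",c,q[0]/q[2]*P["fx"]+P["cx"],q[1]/q[2]*P["fy"]+P["cy"])
E
```

```text
35.55 [ 0.493  -0.2426  0.28  ] 
 [[-0.8973  0.4413  0.0042]
 [ 0.4413  0.8973  0.0001]
 [-0.0037  0.002  -1.    ]] 
q [-0.4584  0.3145  0.2218  1.4744  0.002  -0.0013] F [ 0.2322 -0.0364 -1.0878] w 0.03412698736524374 0.0
wrist bar_end [(0.89, [318.7, 241.7], [0.4928, -0.2397, 0.181]), (0.62, [592.0, 42.7], [0.4405, 0.0216, 0.181])]
wrist finial [(0.79, [318.8, 201.5], [0.4675, -0.2272, 0.181])]
scene bar_end [(0.95, [396.2, 169.7], [0.589, 0.2258, 0.181]), (0.89, [341.3, 199.6], [0.5498, 0.0658, 0.181]), (0.61, [224.2, 271.8], [0.4933, -0.2417, 0.181])]
scene finial [(0.91, [297.0, 185.4], [0.4437, 0.0338, 0.181]), (0.84, [231.6, 301.4], [0.5553, -0.28, 0.181]), (0.8, [369.6, 142.7], [0.483, 0.2612, 0.181])]
side bar_end [(0.83, [307.0, 414.6], [0.502, 0.463, 0.181]), (0.66, [347.7, 335.2], [0.4529, 0.3024, 0.181]), (0.47, [356.7, 150.5], [0.4887, -0.2486, 0.181])]
side finial [(0.84, [404.3, 318.3], [0.3522, 0.2496, 0.181]), (0.72, [368.5, 428.3], [0.4015, 0.4712, 0.181]), (0.61, [356.7, 151.8], [0.4882, -0.2432, 0.181])]
exp scene 223.8055833330068 271.742471561832
exp side 354.9349401815445 151.90813401736835
```

The bar end appears in all three cameras at the expected spot and height (x 0.493, y -0.242, z 0.181). The finial is upright in the pot and the gripper is clear.

```bash
python3 -c "
from plant import robot
print(robot.finish_job())"
```

```text
the job is handed in; nothing more can be done
None
```

The finial was stood on the bench and released, regrasped from above by its bar, then lowered by feel to contact (about 6 N) and let go; the cameras show it upright in the pot, and the job was handed in at about 36 s.

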